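# Load the swab incubator and start the run

### The arm

A 6-joint arm with a two-finger parallel gripper is mounted at the origin on the work surface. World frame = base frame: x ahead of the robot, y to its left, z up, the work surface at z = 0. Lengths are in m, angles in rad, forces in N, time in s.
With the tool pointing down it reaches from about 0.275 to 0.85 m from the base axis. Payload 19 kg.
Tool frame: the origin (TCP) lies on the centre line of the jaws, within the pads' length; the fingertips stand 11 mm ahead of it and the grasp point (between the pads) lies 8 mm behind it (manip.tip_reach is the distance from the TCP to the fingertips, in m); z points along the fingers, y is the line along which they close (so a half turn about z gives the same grasp; the last joint's range is limited). The gripper opens to 85 mm and grips with 20 to 120 N. Pads are 22 mm wide; open, the fingers measure 114 mm over their backs; the gripper's body (76 mm by 85 mm) begins 54 mm behind the grasp point. The pads swing forward as they close: fully open they stand 13 mm farther back than shut.
Start: joints at [1.19, 0.15, 1.437, -0, 1.554, -0.134], TCP at [0.14, 0.558, 0.242] pointing down, gripper open.
Joint ranges: [-2.8, 2.8], [-0.68, 2.1], [0.12, 2.68], [-1.39, 4.53], [0.16, 2.79], [-2.81, 2.81]. Speed limits (rad/s): [1.89, 1.89, 2.22, 3.01, 3.01, 3.01].

### API

Orientations are given as a rotation vector (axis times angle).
In Python, from workcell import sensors, imaging, job, manip gives the robot as it stands.
- The arm moves only by the tool move_arm, never from a script. Its argument "plan" is a list of rows, each a list of 2 entries, a list of its own where there are three numbers: the shift along the tool's x, y, z each as a share of 8 cm, from -1 to 1, then the turn, a rotation vector about the tool's x, y, z each as a share of 180 degrees, from -1 to 1. In form: [[[tx, ty, tz], [wx, wy, wz]], ...]. A call has 1 to 10 rows; each row shifts and turns the commanded pose from where the row before left it, along the tool's axes as they then stand; what a row does not reach is not made up. A row lasts 1/12 s, in which the tool goes at most 41.7 mm and 7.16 degrees, less where a joint would pass 70% of its speed; a pose out of reach is approached as far as the arm can. A call with a number of a shift or a turn outside -1 to 1 is refused whole. A call with a gripper value outside its range is refused whole. "grip" is the opening, from 0 (shut) to 1 (fully open), set as the call begins (left out, the last holds). The fingers move at their own pace and stop on an object; "newtons" is the grip in N (left out, the last holds). Time passes only in rows, so rows that do not move let the fingers close. It gives the time, the measured TCP pose, the force, the opening and the grip force at its end, in the units of the state.
- sensors.get_state(): the state, without advancing time (a new reading comes with each control period).
- imaging.read_camera(name): name is "scene" or "side" or "wrist"; returns a dict with "img" (420x560x3 uint8, red, green, blue), "fovy" (degrees; the focal length in pixels is half the picture's height over the tangent of half this angle, whatever the lens; pixels are square), "cx", "cy" (the principal point, pixels), "R" (3x3) and "t" (3): a world point X has camera coordinates R X + t. Camera axes: x right, y down, z forward; pixel columns grow to the right and rows downward; lengths in m; the calibration is good to about 2 mm. A picture is of the moment at which its call begins. There is no depth.
- job.close_job(): hands the job in; it is judged then, once.
The state is a dict: "time_s": time; "q": joint angles; "joint_vel": joint speeds; "joint_efforts": joint torques, N m; "eef_pos": TCP position; "tool_rot": TCP orientation; "ft_force": force on the tool from outside, world axes, zero at the start; "ft_torque": the same for the moment, N m; "gripper_width": opening from 0.0 (shut) to 1.0 (fully open); "finger_force": force on a finger pad.
Only numpy, scipy, OpenCV 4.12 (cv2) and the standard library are available. Lean on these libraries where they do the work, as an engineer would, in place of code of your own. Each camera call takes 0.05 s, during which the arm holds its last target. There are 200 camera calls.

### The job

Put the hygiene swabs on to incubate: pull the incubator's vial tray out to its stop, push every swab in the rack fully home, cap down on the rim, in the vial whose collar has the same colour as its cap, and slide the tray fully shut again. Then set it going with the keys, one at a time: blue (programme), yellow (timer), and last green (start), which must not be pressed while the tray is open. Leave the black dish, the amber bottle and the sample jar standing where they are.

Things in the scene. Friction and masses are not known exactly. Their poses are not given: they have to be found in the camera images.
- incubator: White bench incubator, fixed to the bench; 240 deep (its x) x 280 wide (its y) x 165 mm high. Origin: centre of its underside, on the bench. Its front (-x side) looks roughly towards the robot, placed and turned a little differently each time, and carries the tray; along the front of its top run three round keys and a small display. Seated swabs clear its inside.
- tray (a joint): The incubator's pull-out vial tray: how far it is out, in m; 0 = fully shut, 0.140 = at its stop; may start a little ajar. It slides along the incubator's -x, stays where it is left, needs about 2 N. Grey front panel 262 wide, 12 thick, top edge 150 mm above the bench; five white vials in one row 45 mm apart, parallel to the panel and 70 mm behind its outer face.
- tray_handle (a point): Middle of the steel bar handle on the tray's front panel; moves with the tray. The bar is 11 mm thick and 130 mm long, parallel to the panel, 35 mm out from its face (29 mm clear gap), 135 mm above the bench and 30 mm below the incubator's top; its two stand-offs sit 55 mm either side of the middle. Axes as the incubator's.
- vial_red_mouth (a point): Centre of the mouth of the vial with the red collar; moves with the tray, 105 mm above the bench, axes as the incubator's (z up). The vial is upright, 22 mm outside (the red collar just under the rim is 24.4 mm), bore 13 mm, 76 mm deep; an aluminium block surrounds its lower half.
- vial_yellow_mouth (a point): Centre of the mouth of the vial with the yellow collar; moves with the tray, 105 mm above the bench, axes as the incubator's (z up). The vial is upright, 22 mm outside (the yellow collar just under the rim is 24.4 mm), bore 13 mm, 76 mm deep; an aluminium block surrounds its lower half.
- vial_green_mouth (a point): Centre of the mouth of the vial with the green collar; moves with the tray, 105 mm above the bench, axes as the incubator's (z up). The vial is upright, 22 mm outside (the green collar just under the rim is 24.4 mm), bore 13 mm, 76 mm deep; an aluminium block surrounds its lower half.
- vial_blue_mouth (a point): Centre of the mouth of the vial with the blue collar; moves with the tray, 105 mm above the bench, axes as the incubator's (z up). The vial is upright, 22 mm outside (the blue collar just under the rim is 24.4 mm), bore 13 mm, 76 mm deep; an aluminium block surrounds its lower half.
- vial_black_mouth (a point): Centre of the mouth of the vial with the black collar; moves with the tray, 105 mm above the bench, axes as the incubator's (z up). The vial is upright, 22 mm outside (the black collar just under the rim is 24.4 mm), bore 13 mm, 76 mm deep; an aluminium block surrounds its lower half.
- rack: White plastic swab rack, loose, about 0.6 kg, 220 long (its x) x 70 wide (its y) x 82 mm high, with five square 13.5 mm slots in its 6 mm top plate in one row along its x at -90, -45, 0, +45, +90 mm. Origin: centre of its underside. It may stand on either side of the bench.
- swab_red: Swab with a red cap, 104 mm long, 25 g; None if absent this time. Origin: tip end, on the axis; z runs tip to cap. Bud 9 mm across, round end (0-16 mm from the tip), shaft 6 mm (to 70), round red skirt 30 mm (70-76), red hexagonal grip 26 mm across flats (76-104). Starts upright, tip down in a rack slot, hanging by its skirt; fully home in a vial the skirt rests on the rim.
- swab_yellow: Swab with a yellow cap, 104 mm long, 25 g; None if absent this time. Origin: tip end, on the axis; z runs tip to cap. Bud 9 mm across, round end (0-16 mm from the tip), shaft 6 mm (to 70), round yellow skirt 30 mm (70-76), yellow hexagonal grip 26 mm across flats (76-104). Starts upright, tip down in a rack slot, hanging by its skirt; fully home in a vial the skirt rests on the rim.
- swab_green: Swab with a green cap, 104 mm long, 25 g; None if absent this time. Origin: tip end, on the axis; z runs tip to cap. Bud 9 mm across, round end (0-16 mm from the tip), shaft 6 mm (to 70), round green skirt 30 mm (70-76), green hexagonal grip 26 mm across flats (76-104). Starts upright, tip down in a rack slot, hanging by its skirt; fully home in a vial the skirt rests on the rim.
- swab_blue: Swab with a blue cap, 104 mm long, 25 g; None if absent this time. Origin: tip end, on the axis; z runs tip to cap. Bud 9 mm across, round end (0-16 mm from the tip), shaft 6 mm (to 70), round blue skirt 30 mm (70-76), blue hexagonal grip 26 mm across flats (76-104). Starts upright, tip down in a rack slot, hanging by its skirt; fully home in a vial the skirt rests on the rim.
- swab_black: Swab with a black cap, 104 mm long, 25 g; None if absent this time. Origin: tip end, on the axis; z runs tip to cap. Bud 9 mm across, round end (0-16 mm from the tip), shaft 6 mm (to 70), round black skirt 30 mm (70-76), black hexagonal grip 26 mm across flats (76-104). Starts upright, tip down in a rack slot, hanging by its skirt; fully home in a vial the skirt rests on the rim.
- key_blue (a joint): How far the blue key is pressed, in m: 0 = up, 0.006 = fully down (spring key, 1.5 N to start moving, 5 N fully down; it comes up again by itself).
- key_yellow (a joint): How far the yellow key is pressed, in m: 0 = up, 0.006 = fully down (spring key, 1.5 N to start moving, 5 N fully down; it comes up again by itself).
- key_green (a joint): How far the green key is pressed, in m: 0 = up, 0.006 = fully down (spring key, 1.5 N to start moving, 5 N fully down; it comes up again by itself).
- key_blue_top (a point): Centre of the top face of the blue key (programme), 24 mm across, on the incubator's top, pressed straight down; when up, 10 mm proud of its 40 mm round grey bezel and 187 mm above the bench. Keys 58 mm apart in a row: blue left as seen from the robot, yellow middle, green right.
- key_yellow_top (a point): Centre of the top face of the yellow key (timer), 24 mm across, on the incubator's top, pressed straight down; when up, 10 mm proud of its 40 mm round grey bezel and 187 mm above the bench. Keys 58 mm apart in a row: blue left as seen from the robot, yellow middle, green right.
- key_green_top (a point): Centre of the top face of the green key (start), 24 mm across, on the incubator's top, pressed straight down; when up, 10 mm proud of its 40 mm round grey bezel and 187 mm above the bench. Keys 58 mm apart in a row: blue left as seen from the robot, yellow middle, green right.
- dish: Black inspection dish, 124 mm across, 30 mm high; bystander. Origin: centre of its underside.
- reagent_bottle: Amber reagent bottle, 60 mm across, 150 mm high; bystander. Origin: centre of its underside.
- sample_jar: Clear sample jar, 64 mm across, 85 mm high; bystander. Origin: centre of its underside.
Things that resemble listed ones, but are neither listed nor needed, are in the scene too. Several things have the shape of the swab_red; the one meant has the colours described above.

How it is judged:
By the outcome, as a careful person would: the job done as asked, in the order asked, and still so for the second after the job is handed in, with the robot touching nothing.
Of swab_red, swab_yellow, swab_green, swab_blue, swab_black only 3 to 5 are there at a start; the rules pass over those that are not, and their reading is None.
At some moment in a run one of rack may be knocked a few centimetres aside while the robot is not near it.
Once in a run the grip may slacken for a moment while it holds something.
It also fails if it takes over 210 s, if anything falls off the work surface, if the arm or the gripper's body presses on something with over 40 N, if the wrist force passes 120 N, or if a joint passes its speed limit or range.

## Working session

There is one attempt and no reset: what is moved stays moved. The work goes in short steps, Python scripts to look and compute and a tool call to move; the robot and the scene stay as the last step left them, time stands still between calls to the robot, and variables do not carry over. Pictures are saved under pics/ and viewed, at most 14 in all, crops included, and the job is handed in when it is done.

Besides the shell and the picture viewer there is one more tool, called in YAML: its name, and indented under it one key for each argument. move_arm: Moves the arm, as the interface text tells. Its arguments: {"type":"object","properties":{"plan":{"type":"array","items":{"type":"array"}},"grip":{"type":"number"},"newtons":{"type":"number"}},"required":["plan"]}

```bash
ls; mkdir -p pics; cat > h.py <<'E'
import numpy as np, cv2
from workcell import sensors, imaging, job, manip
def cam(n,f=None):
    c=imaging.read_camera(n); c['f']=c['img'].shape[0]/2/np.tan(np.radians(c['fovy'])/2)
    c['R']=np.array(c['R']);c['t']=np.array(c['t'])
    if f: cv2.imwrite(f,c['img'][:,:,::-1])
    return c
def ray(c,u,v):
    d=c['R'].T@np.array([(u-c['cx'])/c['f'],(v-c['cy'])/c['f'],1]); return -c['R'].T@c['t'],d
def onz(c,u,v,z):
    o,d=ray(c,u,v); return o+d*(z-o[2])/d[2]
def pix(c,X):
    p=c['R']@np.array(X)+c['t']; return c['cx']+c['f']*p[0]/p[2],c['cy']+c['f']*p[1]/p[2]
E
python3 - <<'E'
from h import *
for n in ('scene','side','wrist'):
    c=cam(n,f'pics/{n}0.png'); print(n,c['fovy'],(-c['R'].T@c['t']).round(3),c['R'][2].round(2))
a=[cv2.imread(f'pics/{n}0.png') for n in('scene','side')]
s=sensors.get_state(); print(s, manip.tip_reach)
E
```

```text
pics
scene 50.35625300906479 [ 1.253 -0.114  1.131] [-0.55  0.09 -0.83]
side 53.134909631117274 [0.365 0.98  1.035] [ 0.16 -0.72 -0.67]
wrist 65.3476658179533 [0.076 0.572 0.373] [ 0.26 -0.07 -0.96]
{'time_s': 0.15, 'q': array([ 1.19001340e+00,  1.50834614e-01,  1.43781526e+00,  3.29472585e-05,
        1.55380899e+00, -1.33997368e-01]), 'joint_vel': array([ 0.00156542, -0.00205522, -0.00339094, -0.00053562,  0.00174373,
       -0.00083016]), 'joint_efforts': array([ 3.24444787e-03, -7.13379192e+01, -5.71041727e+01, -1.14901241e-04,
        7.06030143e-03,  6.79870777e-05]), 'eef_pos': array([0.1404117 , 0.557423  , 0.24186911]), 'tool_rot': array([-3.86636685e-01, -3.11745557e+00,  1.30254188e-03]), 'ft_force': array([-1.18721725,  0.04794967,  0.57784983]), 'ft_torque': array([-0.00329977,  0.01894767,  0.00366546]), 'finger_force': 0.0, 'gripper_width': 1.0011383124602102} 0.011
```

View pics/scene0.png

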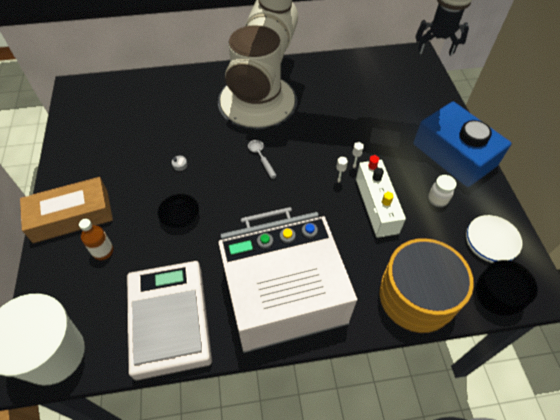

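View pics/side0.png

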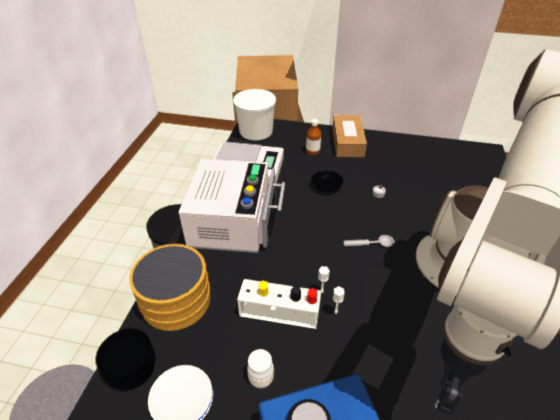

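Scene view: the incubator stands at about (285,280), with its keys green (265,240), yellow (287,234) and blue (310,229). The rack is at (380,195), holding red (374,162), black (378,174) and yellow (387,199) swabs. There are white-capped look-alikes outside the rack at (342,165) and (357,150). Next I'll measure these by colour.

```bash
cat >> h.py <<'E'
def blobs(c,col,box,amin=8):
    u0,v0,u1,v1=box; h=cv2.cvtColor(c['img'],cv2.COLOR_RGB2HSV).astype(int); H,S,V=h[...,0],h[...,1],h[...,2]
    m={'red':((H<8)|(H>172))&(S>150)&(V>70),'yellow':(H>20)&(H<34)&(S>140)&(V>90),'green':(H>42)&(H<85)&(S>110)&(V>50),
       'blue':(H>95)&(H<130)&(S>130)&(V>60),'black':(V<45)}[col]
    k=np.zeros(m.shape,np.uint8);k[v0:v1,u0:u1]=m[v0:v1,u0:u1]
    n,_,st,ce=cv2.connectedComponentsWithStats(k)
    return [(tuple((ce[i]).round(1)),int(st[i,4]),tuple(int(x) for x in st[i,:4])) for i in range(1,n) if st[i,4]>=amin]
E
python3 - <<'E'
from h import *
s=cam('scene');d=cam('side')
for c,bk,br in((s,(220,215,325,260),(350,140,410,215)),(d,(235,160,275,215),(240,270,330,310))):
    for col in('blue','yellow','green'):
        for b in blobs(c,col,bk): print('key',col,b,onz(c,*b[0],.185).round(3))
    for col in('red','yellow','green','blue'):
        for b in blobs(c,col,br): print('swab',col,b,onz(c,*b[0],.104).round(3))
A=cv2.resize(s['img'][140:245,200:410],None,fx=3.8,fy=3.8,interpolation=cv2.INTER_CUBIC)[:,:800]
B=cv2.resize(d['img'][265:330,230:350],None,fx=3,fy=3,interpolation=cv2.INTER_CUBIC)
P=np.zeros((600,800,3),np.uint8);P[:A.shape[0],:A.shape[1]]=A;P[405:600,:360]=B
cv2.imwrite('pics/c1.png',P[:,:,::-1])
E
```

```text
key blue ((np.float64(309.5), np.float64(227.6)), 71, (305, 223, 10, 10)) [0.683 0.053 0.185]
key yellow ((np.float64(287.1), np.float64(232.7)), 76, (283, 228, 9, 10)) [ 0.689 -0.005  0.185]
key green ((np.float64(264.5), np.float64(238.3)), 72, (260, 234, 10, 10)) [ 0.697 -0.062  0.185]
key green ((np.float64(240.2), np.float64(246.9)), 255, (228, 240, 25, 15)) [ 0.712 -0.123  0.185]
swab red ((np.float64(373.2), np.float64(161.3)), 123, (369, 154, 11, 16)) [0.433 0.301 0.104]
swab yellow ((np.float64(387.3), np.float64(198.3)), 115, (382, 192, 11, 14)) [0.571 0.304 0.104]
key blue ((np.float64(246.2), np.float64(199.9)), 46, (243, 197, 8, 7)) [0.68  0.057 0.185]
key yellow ((np.float64(249.2), np.float64(188.0)), 48, (246, 185, 8, 7)) [ 0.686 -0.     0.185]
key green ((np.float64(254.2), np.float64(171.4)), 125, (249, 164, 12, 17)) [ 0.693 -0.087  0.185]
swab red ((np.float64(311.9), np.float64(295.5)), 135, (307, 288, 10, 16)) [0.431 0.306 0.104]
swab yellow ((np.float64(263.1), np.float64(287.8)), 132, (258, 280, 10, 16)) [0.565 0.309 0.104]
```

View pics/c1.png

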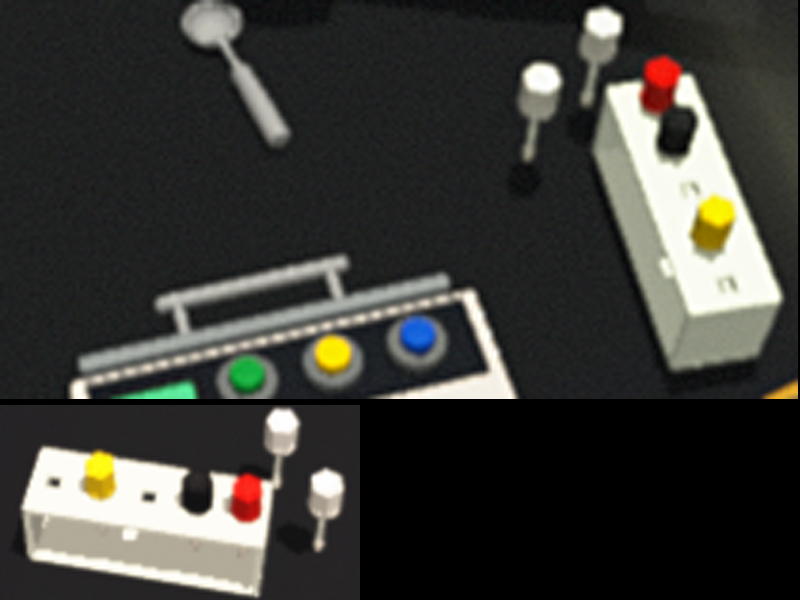

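The crop confirms three swabs in the rack: red in the end slot, black next to it, one empty slot, then yellow, then an empty end slot. The white-capped ones are decoys. The handle ends are at about (242,220) and (291,209).

```bash
cat >> h.py <<'E'
from scipy.spatial.transform import Rotation as Ro
def plan(target,cdeg=None,pos=None,rot=None):
    """print tool-frame shift (share of 8cm) and tool z-turn (share of 180) to reach target with closing line at cdeg, tool straight down"""
    s=sensors.get_state(); p=np.array(s['eef_pos']) if pos is None else np.array(pos)
    R=Ro.from_rotvec(s['tool_rot'] if rot is None else rot); M=R.as_matrix()
    d=M.T@(np.array(target)-p); print('shift mm',(d*1000).round(1),'shares',(d/.08).round(3),'dist',round(np.linalg.norm(d)*1e3))
    if cdeg is not None:
        best=None
        for k in(0,180):
            a=np.radians(cdeg+k); y=np.array([np.cos(a),np.sin(a),0]); z=np.array([0,0,-1.]); T=np.c_[np.cross(y,z),y,z]
            w=(R.inv()*Ro.from_matrix(T)).as_rotvec()
            if best is None or np.linalg.norm(w)<np.linalg.norm(best[0]): best=(w,T)
        print('turn shares',(best[0]/np.pi).round(4),'deg',np.degrees(best[0]).round(1),'then shift shares',(best[1].T@(np.array(target)-p)/.08).round(3))
E
python3 - <<'E'
from h import *
s=cam('scene');d=cam('side')
for n,u,v,z in(('hA',242.1,219.7,.1405),('hB',291.3,209.2,.1405),('pA',221.6,235.5,.15),('pB',317.6,213.7,.15),('icA',220,241.5,.165),('icB',324,217,.165)):
    print(n,onz(s,u,v,z).round(3))
S=sensors.get_state();print(Ro.from_rotvec(S['tool_rot']).as_matrix().round(3).tolist())
P=np.zeros((600,800,3),np.uint8)
A=cv2.resize(s['img'][195:265,210:335],None,fx=6,fy=6,interpolation=cv2.INTER_CUBIC);P[:420,:750]=A
B=cv2.resize(d['img'][165:250,240:300],None,fx=2,fy=2);P[425:595,:120]=B
cv2.imwrite('pics/c2.png',P[:,:,::-1])
E
```

```text
hA [ 0.606 -0.11   0.141]
hB [0.592 0.024 0.141]
pA [ 0.652 -0.167  0.15 ]
pB [0.623 0.089 0.15 ]
icA [ 0.678 -0.172  0.165]
icB [0.645 0.1   0.165]
[[-0.97, 0.244, -0.0], [0.244, 0.97, -0.0], [0.0, -0.0, -1.0]]
```

View pics/c2.png

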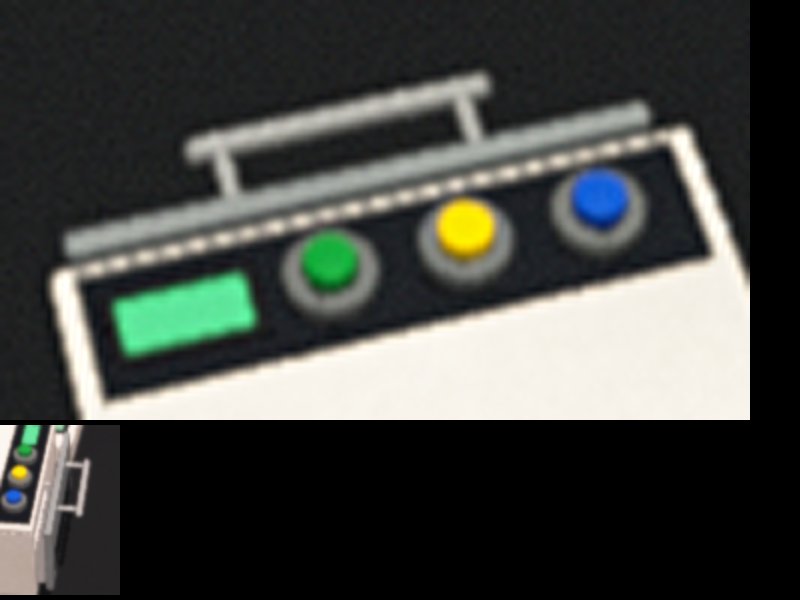

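move_arm:
  plan:
    - [[0,0,0],[0,0,0.0386]]
    - [[0,0,0],[0,0,0.0386]]
    - [[0,0,0],[0,0,0.0386]]
    - [[0,0,0],[0,0,0.0386]]
    - [[0,0,0],[0,0,0.0386]]
    - [[0,0,0],[0,0,0.0386]]
    - [[0,0,0],[0,0,0.0386]]
    - [[0,0,0],[0,0,0.0386]]
    - [[0,0,0],[0,0,0.0386]]
    - [[0,0,0],[0,0,0.0386]]
  grip: 0.38

```text
time_s: 1.18
eef_pos: [0.1405, 0.5575, 0.2422]
tool_rot: [2.101, 2.335, -0.0]
ft_force: [0.3, -0.0, 1.2]
gripper_width: 0.38
finger_force: 0.0
```

move_arm:
  plan:
    - [[-0.427,0.255,0],[0,0,0]]
    - [[-0.427,0.255,0],[0,0,0]]
    - [[-0.427,0.255,0],[0,0,0]]
    - [[-0.427,0.255,0],[0,0,0]]
    - [[-0.427,0.255,0],[0,0,0]]
    - [[-0.427,0.255,0],[0,0,0]]
    - [[-0.427,0.255,0],[0,0,0]]
    - [[-0.427,0.255,0],[0,0,0]]
    - [[-0.427,0.255,0],[0,0,0]]
    - [[-0.427,0.255,0],[0,0,0]]

```text
time_s: 2.02
eef_pos: [0.3819, 0.239, 0.2425]
tool_rot: [2.094, 2.342, 0.001]
ft_force: [0.7, 1.2, 0.1]
gripper_width: 0.382
finger_force: 0.0
```

```bash
python3 - <<'E'
from h import *
plan([.599,-.043,.225],6.5); s=sensors.get_state(); print(s['eef_pos'],s['q'],s['gripper_width'])
E
```

```text
shift mm [-304.4  184.4   17.6] shares [-3.805  2.305  0.22 ] dist 356
turn shares [ 0.0002 -0.     -0.0006] deg [ 0.  -0.  -0.1] then shift shares [-3.809  2.298  0.219]
[0.38185652 0.23895693 0.24253048] [ 3.87856911e-01 -1.13674009e-01  1.70569687e+00 -4.03634492e-05
  1.54898686e+00  2.76366749e-01] 0.3817935805794483
```

move_arm:
  plan:
    - [[-0.423,0.256,0.02],[0,0,0]]
    - [[-0.423,0.256,0.02],[0,0,0]]
    - [[-0.423,0.256,0.02],[0,0,0]]
    - [[-0.423,0.256,0.02],[0,0,0]]
    - [[-0.423,0.256,0.02],[0,0,0]]
    - [[-0.423,0.256,0.03],[0,0,0]]
    - [[-0.423,0.256,0.03],[0,0,0]]
    - [[-0.423,0.256,0.03],[0,0,0]]
    - [[-0.423,0.256,0.03],[0,0,0]]
    - [[0,0,0],[0,0,0]]

```text
time_s: 2.85
eef_pos: [0.6007, -0.0466, 0.2229]
tool_rot: [-2.099, -2.337, 0.003]
ft_force: [0.3, 0.4, -0.2]
gripper_width: 0.378
finger_force: 0.0
```

```bash
python3 - <<'E'
from h import *
w=cam('wrist'); plan([.599,-.043,.13],6.5); s=sensors.get_state(); print(s['eef_pos'])
print('handle mid pix',pix(w,[.599,-.043,.1405]),'ends',pix(w,[.606,-.108,.1405]),pix(w,[.592,.022,.1405]))
cv2.imwrite('pics/w1.png',w['img'][:,:,::-1])
E
```

```text
shift mm [ 1.2  0.  93.2] shares [1.500e-02 1.000e-03 1.165e+00] dist 93
turn shares [-0.0006 -0.0001 -0.0017] deg [-0.1 -0.  -0.3] then shift shares [ 0.015 -0.002  1.165]
[ 0.59925843 -0.04420647  0.22323445]
handle mid pix (np.float64(280.3520064729503), np.float64(209.9071650691742)) ends (np.float64(280.4837337342297), np.float64(295.753504291029)) (np.float64(280.1978641647122), np.float64(109.45299367793938))
```

View pics/w1.png

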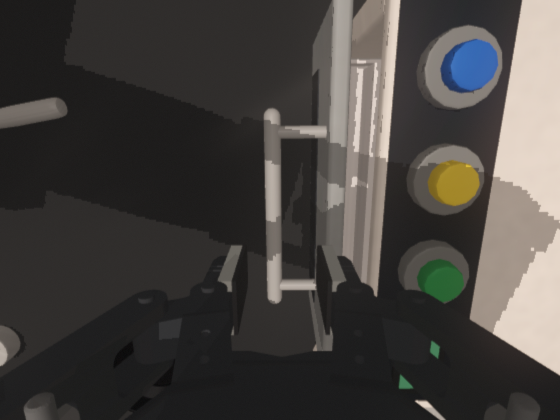

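```bash
python3 - <<'E'
from h import *
w=cam('wrist')
for p in((272,115),(275,298)): print(onz(w,*p,.1405).round(4))
for p in((340,10),(329,330)): print('panel',onz(w,*p,.15).round(4))
E
```

```text
[0.5857 0.0206 0.1405]
[ 0.6008 -0.108   0.1405]
panel [0.618  0.0806 0.15  ]
panel [ 0.6418 -0.1239  0.15  ]
```

move_arm:
  plan:
    - [[0,-0.07,0.1],[0,0,0]]
    - [[0,0,0.265],[0,0,0]]
    - [[0,0,0.2],[0,0,0]]
    - [[0,0,0.2],[0,0,0]]
    - [[0,0,0.2],[0,0,0]]
    - [[0,0,0.2],[0,0,0]]
    - [[0,0,0],[0,0,0]]

```text
time_s: 3.53
eef_pos: [0.591, -0.0407, 0.129]
tool_rot: [-2.091, -2.34, 0.003]
ft_force: [0.4, 0.7, -0.7]
gripper_width: 0.378
finger_force: 0.0
```

move_arm:
  plan:
    - [[0,0,0],[0,0,0]]
    - [[0,0,0],[0,0,0]]
    - [[0,0,0],[0,0,0]]
    - [[0,0,0],[0,0,0]]
    - [[0,0,0],[0,0,0]]
  grip: 0
  newtons: 40

```text
time_s: 3.95
eef_pos: [0.593, -0.0416, 0.1329]
tool_rot: [2.093, 2.341, 0.002]
ft_force: [-2.3, 6.1, 7.0]
gripper_width: 0.111
finger_force: 39.6
```

move_arm:
  plan:
    - [[0,-0.1,0],[0,0,0]]
    - [[0,-0.2,0],[0,0,0]]
    - [[0,-0.2,0],[0,0,0]]
    - [[0,-0.2,0],[0,0,0]]
    - [[0,-0.2,0],[0,0,0]]
    - [[0,-0.2,0],[0,0,0]]
    - [[0,-0.15,0],[0,0,0]]
    - [[0,-0.1,0],[0,0,0]]
    - [[0,0,0],[0,0,0]]
    - [[0,0,0],[0,0,0]]

```text
time_s: 4.78
eef_pos: [0.4854, -0.054, 0.1328]
tool_rot: [2.094, 2.34, 0.002]
ft_force: [-2.6, 5.0, 9.0]
gripper_width: 0.105
finger_force: 40.3
```

move_arm:
  plan:
    - [[0,-0.04,0],[0,0,0]]
    - [[0,-0.04,0],[0,0,0]]
    - [[0,-0.04,0],[0,0,0]]
    - [[0,0,0],[0,0,0]]

```text
time_s: 5.12
eef_pos: [0.4761, -0.055, 0.1329]
tool_rot: [2.093, 2.34, 0.002]
ft_force: [-2.4, 4.5, 8.0]
gripper_width: 0.111
finger_force: 40.4
```

move_arm:
  plan:
    - [[0,-0.04,0],[0,0,0]]
    - [[0,-0.04,0],[0,0,0]]
    - [[0,-0.04,0],[0,0,0]]
    - [[0,0,0],[0,0,0]]

```text
time_s: 5.45
eef_pos: [0.4693, -0.0559, 0.133]
tool_rot: [2.09, 2.337, 0.01]
ft_force: [28.6, 9.2, -7.7]
gripper_width: 0.109
finger_force: 39.8
```

move_arm:
  plan:
    - [[0,-0.04,0],[0,0,0]]
    - [[0,-0.04,0],[0,0,0]]
    - [[0,0,0],[0,0,0]]
    - [[0,0,0],[0,0,0]]

```text
time_s: 5.78
eef_pos: [0.4684, -0.0561, 0.1335]
tool_rot: [2.084, 2.33, 0.024]
ft_force: [91.8, 17.0, -43.0]
gripper_width: 0.112
finger_force: 45.5
```

move_arm:
  plan:
    - [[0,0.06,0],[0,0,0]]
    - [[0,0.04,0],[0,0,0]]
    - [[0,0,0],[0,0,0]]

```text
time_s: 6.03
eef_pos: [0.4694, -0.0559, 0.1331]
tool_rot: [2.092, 2.34, 0.003]
ft_force: [6.9, 5.2, 10.6]
gripper_width: 0.106
finger_force: 43.3
```

move_arm:
  plan:
    - [[0,0,0],[0,0,0]]
    - [[0,0,0],[0,0,0]]
    - [[0,0,0],[0,0,0]]
    - [[0,0,-0.25],[0,0,0]]
    - [[0,0,-0.4],[0,0,0]]
    - [[0,0,-0.4],[0,0,0]]
    - [[0,0,-0.4],[0,0,0]]
    - [[0,0,0],[0,0,0]]
  grip: 0.38

```text
time_s: 6.7
eef_pos: [0.4691, -0.0566, 0.2535]
tool_rot: [2.09, 2.336, 0.005]
ft_force: [0.8, 0.4, 1.0]
gripper_width: 0.382
finger_force: 0.0
```

```bash
python3 - <<'E'
from h import *
w=cam('wrist','pics/w2.png');s=cam('scene'); st=sensors.get_state(); print(st['eef_pos'],st['ft_force'])
for p in [(.4686,-.056,.14)]: print(pix(w,p),pix(s,p))
P=np.zeros((600,800,3),np.uint8)
A=cv2.resize(s['img'][140:260,200:400],None,fx=4,fy=4,interpolation=cv2.INTER_CUBIC);P[:480]=A
cv2.imwrite('pics/c3.png',P[:480,:,::-1])
E
```

```text
[ 0.46800943 -0.05624929  0.2484485 ] [ 0.36364295  0.65271658 -1.27794975]
(np.float64(280.3404489303113), np.float64(202.3302736759103)) (np.float64(256.1772960496204), np.float64(177.03619372444172))
```

View pics/c3.png

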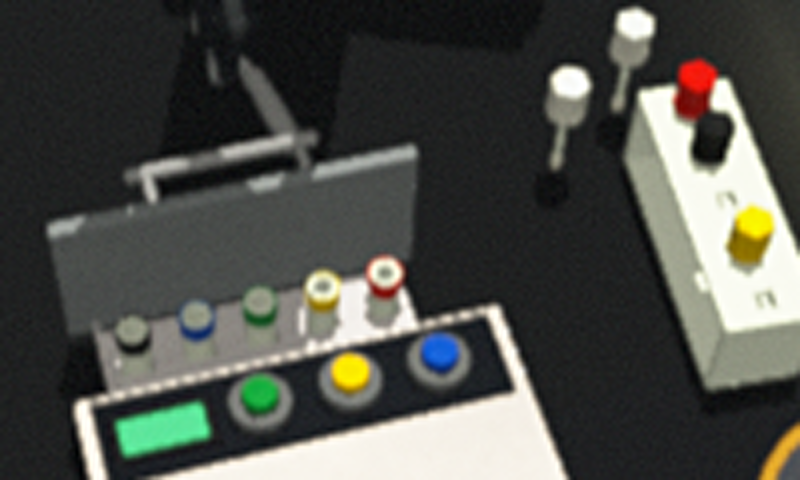

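View pics/w2.png

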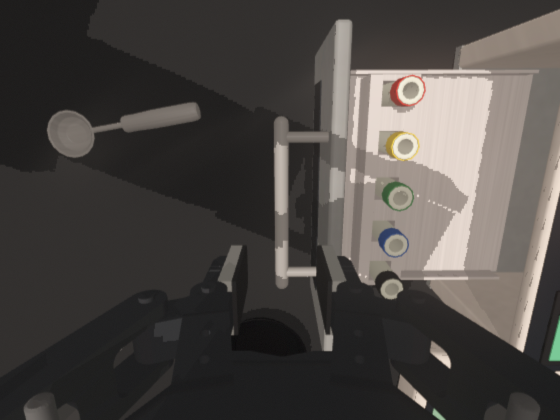

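Tray is at its stop. Vials in the wrist view: red (411,91), yellow (405,146), green (400,197), blue (395,244), black (391,289). In the scene crop the swabs are red (695,88), black (712,138) and yellow (750,235). Next I'll compute mouths and caps.

```bash
python3 - <<'E'
from h import *
w=cam('wrist');s=cam('scene');d=cam('side')
V={}
for n,p in dict(red=(410.5,91),yellow=(405,146.5),green=(400,197),blue=(395.5,244.5),black=(391,289)).items():
    V[n]=onz(w,*p,.105); print(n,V[n].round(4))
for n,p in dict(red=(385,273),yellow=(323,288),green=(261,304),blue=(197,318),black=(133,333)).items():
    q=(200+(p[0]+.5)/4-.5,140+(p[1]+.5)/4-.5); print('scene',n,onz(s,*q,.105).round(4))
hb=[onz(w,281,122,.1405),onz(w,282,286,.1405)]; print('handle',[x.round(4) for x in hb])
# fit: direction, middle
X=np.array([V[n] for n in('black','blue','green','yellow','red')])[:,:2]; k=np.array([-90,-45,0,45,90])/1000
b=k@(X-X.mean(0))/(k@k); print('dir',b,'deg',np.degrees(np.arctan2(-b[0],b[1])),X.mean(0))
for c,box in((s,(350,140,410,215)),(d,(240,270,330,310))):
    for col in('red','yellow'):
        for bb in blobs(c,col,box): print(col,onz(c,*bb[0],.104).round(4), 'bottommid',bb[2])
E
```

```text
red [0.5603 0.0388 0.105 ]
yellow [ 0.5651 -0.0045  0.105 ]
green [ 0.5699 -0.0473  0.105 ]
blue [ 0.5749 -0.091   0.105 ]
black [ 0.5798 -0.1354  0.105 ]
scene red [0.5658 0.0419 0.105 ]
scene yellow [ 0.5717 -0.0027  0.105 ]
scene green [ 0.5785 -0.0469  0.105 ]
scene blue [ 0.5833 -0.0917  0.105 ]
scene black [ 0.5889 -0.1361  0.105 ]
handle [array([0.4608, 0.0044, 0.1405]), array([ 0.4757, -0.1237,  0.1405])]
dir [-0.10814222  0.9661556 ] deg 6.386559199020231 [ 0.57001418 -0.04786009]
red [0.4328 0.3012 0.104 ] bottommid (369, 154, 11, 16)
yellow [0.5718 0.3037 0.104 ] bottommid (382, 192, 11, 14)
red [0.431  0.3053 0.104 ] bottommid (307, 287, 10, 17)
yellow [0.565  0.3089 0.104 ] bottommid (258, 280, 10, 16)
```

move_arm:
  plan:
    - [[0,0,0],[0,0,-0.0395]]
    - [[0,0,0],[0,0,-0.0395]]
    - [[0,0,0],[0,0,-0.0395]]
    - [[0,0,0],[0,0,-0.0395]]
    - [[0,0,0],[0,0,-0.0395]]
    - [[0,0,0],[0,0,-0.0395]]
    - [[0,0,0],[0,0,0]]
  grip: 0.5

```text
time_s: 7.53
eef_pos: [0.4675, -0.056, 0.2465]
tool_rot: [-1.089, -2.945, 0.0]
ft_force: [0.2, 0.5, 0.3]
gripper_width: 0.502
finger_force: 0.0
```

move_arm:
  plan:
    - [[0.365,0.344,0],[0,0,0]]
    - [[0.365,0.344,0],[0,0,0]]
    - [[0.365,0.344,0],[0,0,0]]
    - [[0.365,0.344,0],[0,0,0]]
    - [[0.365,0.344,0],[0,0,0]]
    - [[0.365,0.344,0],[0,0,0]]
    - [[0.365,0.344,0],[0,0,0]]
    - [[0.365,0.344,0],[0,0,0]]
    - [[0,0,0],[0,0,0]]
    - [[0,0,0],[0,0,0]]

```text
time_s: 8.37
eef_pos: [0.4349, 0.265, 0.2464]
tool_rot: [-1.1, -2.941, 0.002]
ft_force: [0.6, -1.0, 0.2]
gripper_width: 0.496
finger_force: 0.0
```

```bash
python3 - <<'E'
from h import *
w=cam('wrist','pics/w3.png'); plan([.432,.303,.2],49); print(sensors.get_state()['eef_pos'])
for col in('red','yellow'):
    for b in blobs(w,col,(0,0,560,420),30): print(col,b,onz(w,*b[0],.104).round(4))
print(pix(w,[.432,.303,.116]))
E
```

```text
shift mm [28.3 27.5 46.6] shares [0.353 0.344 0.582] dist 61
turn shares [-0.0005 -0.0001 -0.0003] deg [-0.1 -0.  -0.1] then shift shares [0.353 0.344 0.583]
[0.43527857 0.26371684 0.24661923]
red ((np.float64(313.0), np.float64(167.1)), 1008, (296, 149, 36, 38)) [0.4323 0.2998 0.104 ]
yellow ((np.float64(408.6), np.float64(273.2)), 1196, (388, 253, 43, 42)) [0.5651 0.3036 0.104 ]
(np.float64(317.2189418972109), np.float64(166.40869680117737))
```

View pics/w3.png

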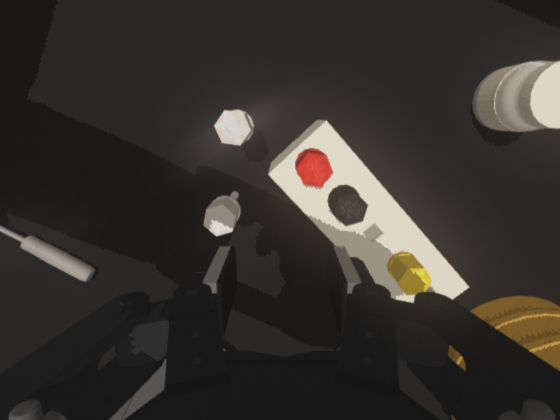

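```bash
python3 - <<'E'
from h import *
w=cam('wrist')
for p in((234,126),(222,214),(313,166)): print(p,[onz(w,*p,z).round(3) for z in(.1,.116)])
plan([.432,.301,.102],49)
E
```

```text
(234, 126) [array([0.364, 0.271, 0.1  ]), array([0.366, 0.273, 0.116])]
(222, 214) [array([0.413, 0.211, 0.1  ]), array([0.411, 0.216, 0.116])]
(313, 166) [array([0.433, 0.299, 0.1  ]), array([0.43 , 0.299, 0.116])]
shift mm [ 27.7  26.5 144.8] shares [0.346 0.332 1.81 ] dist 150
turn shares [-0.0004 -0.0001 -0.0006] deg [-0.1 -0.  -0.1] then shift shares [0.346 0.33  1.811]
```

move_arm:
  plan:
    - [[0.337,0.325,0],[0,0,0]]
    - [[0,0,0.3],[0,0,0]]
    - [[0,0,0.35],[0,0,0]]
    - [[0,0,0],[0,0,0]]

```text
time_s: 8.8
eef_pos: [0.4312, 0.2988, 0.1908]
tool_rot: [-1.102, -2.937, 0.008]
ft_force: [-0.5, -0.8, -1.7]
gripper_width: 0.503
finger_force: 0.0
```

```bash
python3 - <<'E'
from h import *
w=cam('wrist')
for col in('red',):
    for b in blobs(w,col,(0,0,560,420),30): print(col,b,onz(w,*b[0],.108).round(4))
plan([.432,.301,.102],49);print(sensors.get_state()['eef_pos'])
E
```

```text
red ((np.float64(280.3), np.float64(219.8)), 750, (266, 193, 34, 46)) [0.4311 0.295  0.108 ]
shift mm [ 1.   2.  91.6] shares [0.013 0.024 1.145] dist 92
turn shares [-0.0013 -0.0005 -0.0007] deg [-0.2 -0.1 -0.1] then shift shares [0.015 0.02  1.145]
[0.43185208 0.29904057 0.19361129]
```

move_arm:
  plan:
    - [[0,0,0.3],[0,0,0]]
    - [[0,0,0.3],[0,0,0]]
    - [[0,0,0.3],[0,0,0]]
    - [[0,0,0.245],[0,0,0]]
    - [[0,0,0],[0,0,0]]

```text
time_s: 9.27
eef_pos: [0.432, 0.2992, 0.1021]
tool_rot: [-1.102, -2.939, 0.004]
ft_force: [-0.3, -1.1, -0.3]
gripper_width: 0.5
finger_force: 0.0
```

move_arm:
  plan:
    - [[0,0,0],[0,0,0]]
    - [[0,0,0],[0,0,0]]
    - [[0,0,0],[0,0,0]]
    - [[0,0,0],[0,0,0]]
    - [[0,0,0],[0,0,0]]
  grip: 0
  newtons: 40

```text
time_s: 9.68
eef_pos: [0.4333, 0.3008, 0.1056]
tool_rot: [1.099, 2.941, 0.003]
ft_force: [-1.1, -1.0, 8.5]
gripper_width: 0.323
finger_force: 40.1
```

move_arm:
  plan:
    - [[0,0,-0.3],[0,0,0]]
    - [[0,0,-0.5],[0,0,0]]
    - [[0,0,-0.5],[0,0,0]]
    - [[0,0,-0.5],[0,0,0]]
    - [[0,0,0],[0,0,0]]

```text
time_s: 10.1
eef_pos: [0.4341, 0.3015, 0.2568]
tool_rot: [1.096, 2.936, 0.013]
ft_force: [0.8, 0.3, 0.4]
gripper_width: 0.323
finger_force: 41.2
```

move_arm:
  plan:
    - [[-0.418,-0.17,0],[0,0,0]]
    - [[-0.418,-0.17,0],[0,0,0]]
    - [[-0.418,-0.17,0],[0,0,0]]
    - [[-0.418,-0.17,0],[0,0,0]]
    - [[-0.418,-0.17,0],[0,0,0]]
    - [[-0.418,-0.17,0],[0,0,0]]
    - [[-0.418,-0.17,0],[0,0,0]]
    - [[-0.418,-0.17,0],[0,0,0]]
    - [[0,0,0],[0,0,0]]
    - [[0,0,0],[0,0,0]]

```text
time_s: 10.93
eef_pos: [0.5636, 0.0415, 0.2482]
tool_rot: [1.103, 2.941, -0.0]
ft_force: [-0.5, 1.0, 0.6]
gripper_width: 0.321
finger_force: 41.2
```

```bash
python3 - <<'E'
from h import *
w=cam('wrist','pics/w4.png'); plan([.5623,.0416,.13],49); print(sensors.get_state()['eef_pos'],sensors.get_state()['gripper_width'])
s=cam('scene');d=cam('side')
A=cv2.resize(w['img'][:,120:440],None,fx=1.4,fy=1.4);B=cv2.resize(s['img'][150:240,240:330],None,fx=3.3,fy=3.3,interpolation=2);C=cv2.resize(d['img'][130:230,210:310],None,fx=2.9,fy=2.9,interpolation=2)
P=np.zeros((590,760,3),np.uint8);P[:588,:448]=A;P[:297,450:747]=B;P[299:589,450:740]=C
cv2.imwrite('pics/c4.png',P[:,:,::-1])
E
```

```text
shift mm [-1.000e-01 -1.500e+00  1.183e+02] shares [-1.000e-03 -1.800e-02  1.479e+00] dist 118
turn shares [ 0.0001  0.     -0.0002] deg [ 0.  0. -0.] then shift shares [-1.000e-03 -1.800e-02  1.479e+00]
[0.56318359 0.04271596 0.24832205] 0.32698716373667497
```

View pics/c4.png

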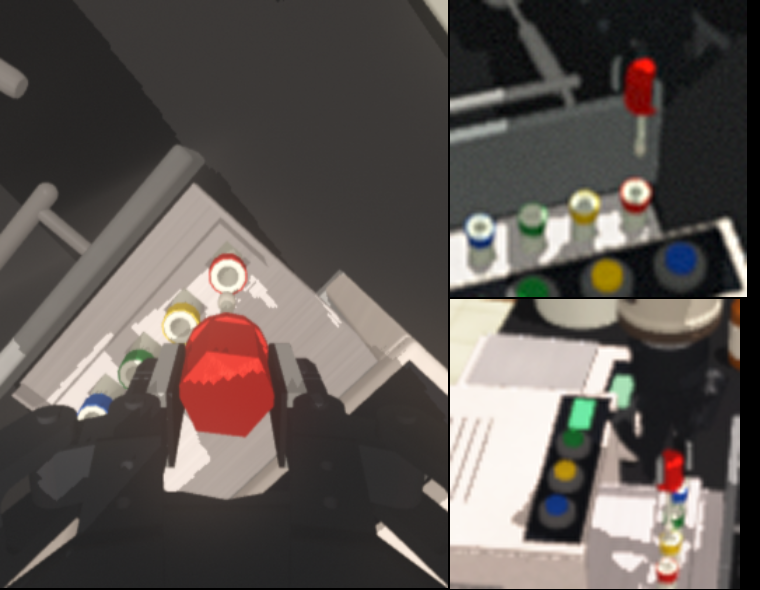

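Red is held. Wrist crop: bud at (227,300), red mouth at (228,273). Scene crop: tip at (641,152), red mouth at (635,193). I'll compare tip and mouth within each camera.

```bash
python3 - <<'E'
from h import *
w=cam('wrist');s=cam('scene');d=cam('side')
T=np.array(sensors.get_state()['eef_pos']);zt=T[2]-.092; print(T)
Wp=lambda x,y:(120+(x+.5)/1.4-.5,(y+.5)/1.4-.5)
Sp=lambda x,y:(240+(x-450+.5)/3.3-.5,150+(y+.5)/3.3-.5)
Dp=lambda x,y:(210+(x-450+.5)/2.9-.5,130+(y-299+.5)/2.9-.5)
print('wrist tip',onz(w,*Wp(227,298),zt+.008).round(4),'mouth',onz(w,*Wp(228.5,274),.105).round(4))
print('scene tip',onz(s,*Sp(640.5,150),zt+.005).round(4),'mouth',onz(s,*Sp(635.5,193),.105).round(4))
print('side mouth',onz(d,*Dp(667,570),.105).round(4))
# refined: bounding of red collar in scene & cap centre
for b in blobs(d,'red',(260,130,310,235),5): print('side red',b,onz(d,*b[0],.1).round(4),onz(d,*b[0],T[2]+.006).round(4))
for b in blobs(s,'red',(270,150,330,240),5): print('scene red',b,onz(s,*b[0],.1).round(4),onz(s,*b[0],T[2]+.0).round(4))
E
```

```text
[0.56280227 0.04405681 0.24827698]
wrist tip [0.5605 0.0443 0.1643] mouth [0.5628 0.0436 0.105 ]
scene tip [0.5631 0.0445 0.1613] mouth [0.5666 0.0417 0.105 ]
side mouth [0.5604 0.0516 0.105 ]
side red ((np.float64(286.5), np.float64(188.8)), 97, (282, 182, 9, 15)) [ 0.5903 -0.1216  0.1   ] [0.5532 0.0601 0.2543]
side red ((np.float64(284.6), np.float64(225.8)), 15, (282, 225, 6, 3)) [0.5586 0.0583 0.1   ] [0.5268 0.2104 0.2543]
scene red ((np.float64(297.7), np.float64(175.5)), 141, (293, 167, 10, 18)) [0.4494 0.0678 0.1   ] [0.565  0.0417 0.2483]
scene red ((np.float64(296.0), np.float64(212.0)), 16, (292, 210, 9, 4)) [0.5762 0.0406 0.1   ] [0.6735 0.0184 0.2483]
```

move_arm:
  plan:
    - [[-0.03,0,0.2],[0,0,0]]
    - [[0,0,0.3],[0,0,0]]
    - [[0,0,0.1],[0,0,0]]
    - [[0,0,0.1],[0,0,0]]
    - [[0,0,0.1],[0,0,0]]
    - [[0,0,0],[0,0,0]]

```text
time_s: 11.73
eef_pos: [0.5646, 0.0418, 0.183]
tool_rot: [-1.098, -2.942, 0.001]
ft_force: [-0.2, 0.3, -0.4]
gripper_width: 0.323
finger_force: 41.2
```

```bash
python3 - <<'E'
from h import *
w=cam('wrist');s=cam('scene');d=cam('side');S=sensors.get_state();print(S['eef_pos'],S['ft_force'],S['gripper_width'])
A=cv2.resize(w['img'][150:350,180:380],None,fx=2,fy=2);B=cv2.resize(s['img'][170:220,270:320],None,fx=6,fy=6,interpolation=2);C=cv2.resize(d['img'][180:230,260:310],None,fx=6,fy=6,interpolation=2)
P=np.zeros((600,710,3),np.uint8);P[:400,:400]=A;P[:300,405:705]=B;P[300:600,405:705]=C
cv2.imwrite('pics/c5.png',P[:,:,::-1])
E
```

```text
[0.56518905 0.04160733 0.18470937] [0.64502055 0.26129894 0.42419694] 0.3251192009975525
```

View pics/c5.png

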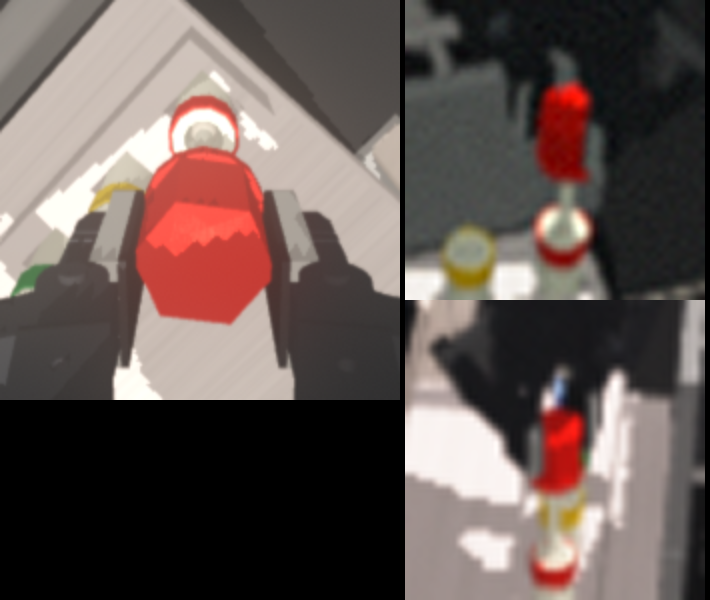

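The bud has entered the red vial, centred in all three views, with no contact force. I'll lower it.

move_arm:
  plan:
    - [[0,0,0.15],[0,0,0]]
    - [[0,0,0.15],[0,0,0]]
    - [[0,0,0.15],[0,0,0]]
    - [[0,0,0.1],[0,0,0]]
    - [[0,0,0.06],[0,0,0]]
    - [[0,0,0],[0,0,0]]

```text
time_s: 12.38
eef_pos: [0.5644, 0.0415, 0.1335]
tool_rot: [-1.099, -2.941, 0.001]
ft_force: [0.3, -0.2, -0.1]
gripper_width: 0.321
finger_force: 41.2
```

move_arm:
  plan:
    - [[0,0,0.04],[0,0,0]]
    - [[0,0,0.04],[0,0,0]]
    - [[0,0,0.02],[0,0,0]]
    - [[0,0,0],[0,0,0]]

```text
time_s: 12.72
eef_pos: [0.5659, 0.0416, 0.1286]
tool_rot: [1.098, 2.94, 0.002]
ft_force: [1.4, 2.0, 10.3]
gripper_width: 0.323
finger_force: 42.2
```

move_arm:
  plan:
    - [[0,0,0],[0,0,0]]
    - [[0,0,0],[0,0,0]]
    - [[0,0,0],[0,0,0]]
    - [[0,0,-0.1],[0,0,0]]
    - [[0,0,-0.3],[0,0,0]]
    - [[0,0,-0.5],[0,0,0]]
    - [[0,0,-0.5],[0,0,0]]
    - [[0,0,0],[0,0,0]]
  grip: 0.45

```text
time_s: 13.38
eef_pos: [0.5667, 0.0415, 0.2476]
tool_rot: [1.096, 2.934, 0.004]
ft_force: [0.7, -0.1, 1.2]
gripper_width: 0.453
finger_force: 0.0
```

move_arm:
  plan:
    - [[0.309,0.355,0],[0,0,0]]
    - [[0.309,0.355,0],[0,0,0]]
    - [[0.309,0.355,0],[0,0,0]]
    - [[0.309,0.355,0],[0,0,0]]
    - [[0.309,0.355,0],[0,0,0]]
    - [[0.309,0.355,0],[0,0,0]]
    - [[0,0,0],[0,0,0]]
  grip: 0.5

```text
time_s: 13.97
eef_pos: [0.5637, 0.273, 0.2392]
tool_rot: [-1.093, -2.944, -0.002]
ft_force: [-0.3, -0.2, -1.3]
gripper_width: 0.499
finger_force: 0.0
```

```bash
python3 - <<'E'
from h import *
w=cam('wrist');s=cam('scene');d=cam('side');S=sensors.get_state();print(S['eef_pos'])
for c,n,box in((w,'w',(0,0,560,420)),(s,'s',(330,130,420,240)),(d,'d',(200,250,340,330))):
    for b in blobs(c,'yellow',box,20): print(n,b,onz(c,*b[0],.104).round(4))
for b in blobs(s,'red',(260,170,420,240),5): print('s red',b,onz(s,*b[0],.122).round(4))
for b in blobs(d,'red',(200,170,340,330),5): print('d red',b,onz(d,*b[0],.122).round(4))
plan([.567,.305,.102],49)
A=w['img'];B=cv2.resize(s['img'][170:220,260:320],None,fx=4,fy=4,interpolation=2)
P=np.zeros((420,800,3),np.uint8);P[:,:560]=A;P[:200,560:800]=B
P[200:400,560:760]=cv2.resize(d['img'][180:230,260:310],None,fx=4,fy=4,interpolation=2)
cv2.imwrite('pics/c6.png',P[:,:,::-1])
E
```

```text
[0.5644658  0.26757552 0.23920452]
w ((np.float64(314.3), np.float64(177.7)), 1072, (297, 159, 37, 38)) [0.5673 0.3036 0.104 ]
s ((np.float64(387.2), np.float64(198.5)), 114, (382, 192, 11, 14)) [0.5721 0.3033 0.104 ]
d ((np.float64(263.0), np.float64(287.7)), 135, (258, 280, 10, 16)) [0.5653 0.3086 0.104 ]
s red ((np.float64(296.4), np.float64(204.5)), 158, (291, 196, 12, 19)) [0.5663 0.0426 0.122 ]
d red ((np.float64(286.9), np.float64(222.8)), 13, (286, 220, 3, 7)) [0.5499 0.0656 0.122 ]
shift mm [ 22.6  30.  137.2] shares [0.283 0.375 1.715] dist 142
turn shares [-0.0001  0.0001  0.0005] deg [-0.   0.   0.1] then shift shares [0.283 0.374 1.715]
```

View pics/c6.png

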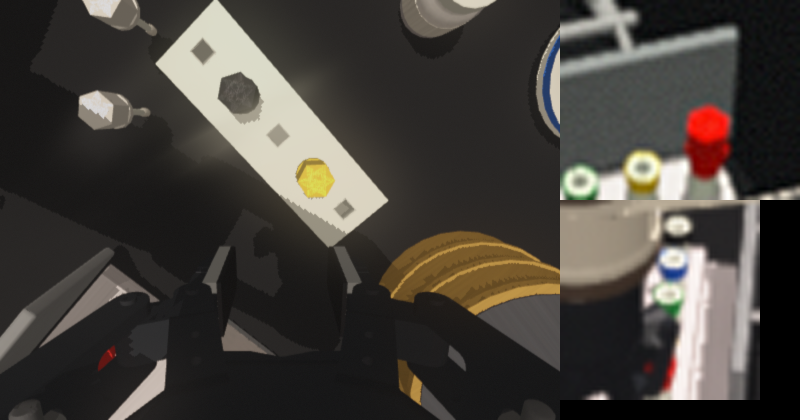

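```bash
python3 - <<'E'
from h import *
s=cam('scene');d=cam('side')
def tri(a,b):
    (o1,d1),(o2,d2)=ray(s,*a),ray(d,*b); t=np.linalg.lstsq(np.c_[d1,-d2],o2-o1,rcond=None)[0]; return (o1+d1*t[0]+o2+d2*t[1])/2, np.linalg.norm(o1+d1*t[0]-o2-d2*t[1])
c,e=tri((428,274),(170,275)); print('drum top',c.round(3),e.round(4), [np.linalg.norm(onz(s,u,274,c[2])-c).round(3) for u in(386,471)])
plan([.566,.3036,.102],49)
E
```

```text
drum top [0.823 0.332 0.119] 0.001 [np.float64(0.106), np.float64(0.107)]
shift mm [ 23.4  28.8 137.3] shares [0.293 0.36  1.717] dist 142
turn shares [-0.      0.0001 -0.0001] deg [-0.  0. -0.] then shift shares [0.292 0.36  1.717]
```

move_arm:
  plan:
    - [[0.293,0.36,0],[0,0,0]]
    - [[0,0,0.4],[0,0,0]]
    - [[0,0,0.4],[0,0,0]]
    - [[0,0,0.4],[0,0,0]]
    - [[0,0,0.3],[0,0,0]]
    - [[0,0,0.217],[0,0,0]]
    - [[0,0,0],[0,0,0]]

```text
time_s: 14.8
eef_pos: [0.5646, 0.3027, 0.0981]
tool_rot: [-1.1, -2.938, 0.006]
ft_force: [-0.5, -0.9, -0.8]
gripper_width: 0.501
finger_force: 0.0
```

move_arm:
  plan:
    - [[0,0,0],[0,0,0]]
    - [[0,0,0],[0,0,0]]
    - [[0,0,0],[0,0,0]]
    - [[0,0,0],[0,0,0]]
    - [[0,0,0],[0,0,0]]
  grip: 0

```text
time_s: 15.22
eef_pos: [0.5661, 0.3046, 0.1027]
tool_rot: [1.099, 2.942, 0.001]
ft_force: [0.1, 0.3, -0.2]
gripper_width: 0.326
finger_force: 39.4
```

move_arm:
  plan:
    - [[0,0,-0.3],[0,0,0]]
    - [[0,0,-0.5],[0,0,0]]
    - [[0,0,-0.5],[0,0,0]]
    - [[0,0,-0.5],[0,0,0]]
    - [[0,0,0],[0,0,0]]
    - [[0,0,0],[0,0,0]]

```text
time_s: 15.72
eef_pos: [0.5665, 0.3049, 0.2489]
tool_rot: [1.098, 2.94, 0.005]
ft_force: [-0.6, 0.3, -1.8]
gripper_width: 0.324
finger_force: 41.7
```

```bash
python3 - <<'E'
from h import *
plan([.57,-.0032,.249],49); S=sensors.get_state();print(S['eef_pos'],S['gripper_width'])
E
```

```text
shift mm [-204.6 -230.4   -0.6] shares [-2.558 -2.879 -0.007] dist 308
turn shares [0.0014 0.0008 0.0003] deg [0.3 0.1 0. ] then shift shares [-2.560e+00 -2.877e+00 -1.000e-03]
[0.56645961 0.30488923 0.24892518] 0.3244460578179768
```

move_arm:
  plan:
    - [[-0.284,-0.32,0],[0,0,0]]
    - [[-0.284,-0.32,0],[0,0,0]]
    - [[-0.284,-0.32,0],[0,0,0]]
    - [[-0.284,-0.32,0],[0,0,0]]
    - [[-0.284,-0.32,0],[0,0,0]]
    - [[-0.284,-0.32,0],[0,0,0]]
    - [[-0.284,-0.32,0],[0,0,0]]
    - [[-0.284,-0.32,0],[0,0,0]]
    - [[-0.284,-0.32,0],[0,0,0]]
    - [[0,0,0],[0,0,0]]

```text
time_s: 16.55
eef_pos: [0.5687, -0.0084, 0.2446]
tool_rot: [-1.104, -2.94, 0.003]
ft_force: [0.4, 1.1, 0.1]
gripper_width: 0.33
finger_force: 41.7
```

```bash
python3 - <<'E'
from h import *
plan([.57,-.0032,.1885],49); S=sensors.get_state();print(S['eef_pos'],S['gripper_width'])
w=cam('wrist');s=cam('scene')
P=np.zeros((420,800,3),np.uint8);P[:400,:400]=cv2.resize(w['img'][150:350,180:380],None,fx=2,fy=2)
P[:400,400:800]=cv2.resize(s['img'][165:215,255:305],None,fx=8,fy=8,interpolation=2)
cv2.imwrite('pics/c7.png',P[:,:,::-1])
E
```

```text
shift mm [ 2.5  4.9 56.1] shares [0.031 0.061 0.702] dist 56
turn shares [-0.0007 -0.0001 -0.001 ] deg [-0.1 -0.  -0.2] then shift shares [0.031 0.059 0.702]
[ 0.56873932 -0.00839758  0.24464545] 0.3297645661939037
```

View pics/c7.png

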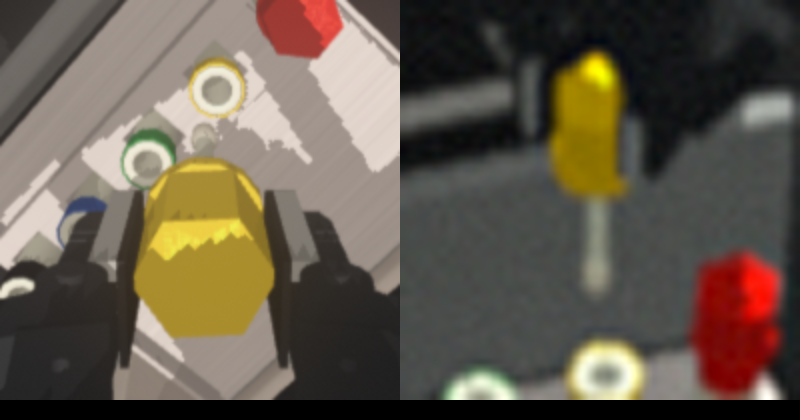

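Yellow is held. Wrist crop: bud at (203,137), yellow mouth at (217,89). Scene crop: tip at (596,290), mouth at (606,374).

```bash
python3 - <<'E'
from h import *
w=cam('wrist');s=cam('scene');T=np.array(sensors.get_state()['eef_pos']);zt=T[2]-.0907;print(T)
Wp=lambda x,y:(180+(x+.5)/2-.5,150+(y+.5)/2-.5); Sp=lambda x,y:(255+(x-400+.5)/8-.5,165+(y+.5)/8-.5)
a=onz(w,*Wp(203,137),zt+.006);b=onz(w,*Wp(217,90),.105);c=onz(s,*Sp(596,290),zt+.004);e=onz(s,*Sp(606,374),.105)
print(a.round(4),b.round(4),(b-a).round(4));print(c.round(4),e.round(4),(e-c).round(4))
plan([.57,-.0032,.1885],49)
E
```

```text
[ 0.56901115 -0.00296725  0.24522145]
[ 0.5691 -0.0072  0.1605] [ 5.703e-01 -5.000e-04  1.050e-01] [ 0.0012  0.0067 -0.0555]
[ 0.5724 -0.0067  0.1585] [ 0.5707 -0.0028  0.105 ] [-0.0017  0.0039 -0.0535]
shift mm [-0.9  0.5 56.7] shares [-0.012  0.006  0.709] dist 57
turn shares [-0.0001 -0.0002  0.0003] deg [-0. -0.  0.] then shift shares [-0.011  0.006  0.709]
```

move_arm:
  plan:
    - [[0,0,0],[0,0,0]]
    - [[0,0,0.2],[0,0,0]]
    - [[0,0,0.2],[0,0,0]]
    - [[0,0,0.1],[0,0,0]]
    - [[0,0,0.1],[0,0,0]]
    - [[0,0,0.1],[0,0,0]]
    - [[0,0,0],[0,0,0]]

```text
time_s: 17.33
eef_pos: [0.5688, -0.0031, 0.1884]
tool_rot: [-1.098, -2.942, 0.001]
ft_force: [-0.2, 0.7, -0.5]
gripper_width: 0.328
finger_force: 41.7
```

```bash
python3 - <<'E'
from h import *
S=sensors.get_state();print(S['eef_pos'],S['ft_force'],S['gripper_width'])
w=cam('wrist');s=cam('scene')
P=np.zeros((400,800,3),np.uint8);P[:400,:400]=cv2.resize(w['img'][150:350,180:380],None,fx=2,fy=2)
P[:400,400:800]=cv2.resize(s['img'][165:215,255:305],None,fx=8,fy=8,interpolation=2)
cv2.imwrite('pics/c8.png',P[:,:,::-1])
E
```

```text
[ 0.56880277 -0.00307411  0.18836636] [-0.23271392  0.7121266  -0.51518934] 0.3275709660524071
```

View pics/c8.png

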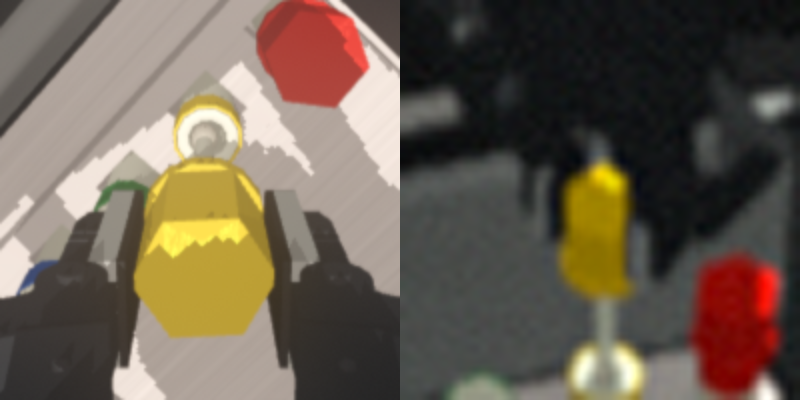

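The yellow bud is inside the yellow mouth. I'll lower it.

move_arm:
  plan:
    - [[0,0,0.15],[0,0,0]]
    - [[0,0,0.15],[0,0,0]]
    - [[0,0,0.15],[0,0,0]]
    - [[0,0,0.15],[0,0,0]]
    - [[0,0,0.1],[0,0,0]]
    - [[0,0,0.06],[0,0,0]]
    - [[0,0,0.04],[0,0,0]]
    - [[0,0,0],[0,0,0]]

```text
time_s: 18.1
eef_pos: [0.5695, -0.0035, 0.1258]
tool_rot: [1.099, 2.942, 0.0]
ft_force: [-0.3, 0.6, -0.9]
gripper_width: 0.329
finger_force: 41.8
```

move_arm:
  plan:
    - [[0,0,0.03],[0,0,0]]
    - [[0,0,0],[0,0,0]]
    - [[0,0,0],[0,0,0]]

```text
time_s: 18.35
eef_pos: [0.5705, -0.0034, 0.1253]
tool_rot: [1.098, 2.939, 0.002]
ft_force: [1.9, 1.8, 16.8]
gripper_width: 0.328
finger_force: 43.1
```

move_arm:
  plan:
    - [[0,0,0],[0,0,0]]
    - [[0,0,0],[0,0,0]]
    - [[0,0,0],[0,0,0]]
    - [[0,0,-0.1],[0,0,0]]
    - [[0,0,-0.3],[0,0,0]]
    - [[0,0,-0.5],[0,0,0]]
    - [[0,0,-0.5],[0,0,0]]
    - [[0,0,-0.12],[0,0,0]]
    - [[0,0,0],[0,0,0]]
  grip: 0.45

```text
time_s: 19.1
eef_pos: [0.5702, -0.0036, 0.2493]
tool_rot: [1.097, 2.938, 0.002]
ft_force: [0.5, -0.4, -0.5]
gripper_width: 0.452
finger_force: 0.0
```

move_arm:
  plan:
    - [[0.375,0.235,0],[0,0,0]]
    - [[0.375,0.235,0],[0,0,0]]
    - [[0.375,0.235,0],[0,0,0]]
    - [[0.375,0.235,0],[0,0,0]]
    - [[0.375,0.235,0],[0,0,0]]
    - [[0.375,0.235,0],[0,0,0]]
    - [[0.375,0.235,0],[0,0,0]]
    - [[0.375,0.235,0],[0,0,0]]
    - [[0,0,0],[0,0,0]]
    - [[0,0,0],[0,0,0]]
  grip: 0.5

```text
time_s: 19.93
eef_pos: [0.4856, 0.2689, 0.2443]
tool_rot: [-1.095, -2.944, 0.001]
ft_force: [-0.6, 0.3, 0.2]
gripper_width: 0.499
finger_force: 0.0
```

```bash
python3 - <<'E'
from h import *
w=cam('wrist');s=cam('scene');d=cam('side')
print(pix(w,[.477,.3015,.108]),pix(s,[.477,.3015,.102]),pix(d,[.477,.3015,.102]))
def dark(c,col,r):
    u,v=map(int,pix(c,[.477,.3015,.102])); k=np.zeros(c['img'].shape[:2],np.uint8); m=c['img'].max(2)<col
    k[v-r:v+r,u-r:u+r]=m[v-r:v+r,u-r:u+r]; n,_,st,ce=cv2.connectedComponentsWithStats(k)
    return [(ce[i].round(1),st[i].tolist(),onz(c,*ce[i],.104).round(4)) for i in range(1,n) if st[i,4]>20]
print('w',dark(w,100,45)); print('s',dark(s,70,14)); print('d',dark(d,80,14))
for n,c,b in(('s',s,(260,170,420,240)),):
    for col in('red','yellow'):
        for x in blobs(c,col,b,20): print(col,x,onz(c,*x[0],.122).round(4))
plan([.477,.3015,.098],49);print(sensors.get_state()['eef_pos'])
E
```

```text
(np.float64(306.9039346336921), np.float64(164.40596468013206)) (np.float64(377.2954413400927), np.float64(173.07229047049606)) (np.float64(295.3163140790469), np.float64(291.72088764985324))
w [(array([340.7, 129. ]), [322, 118, 29, 34, 507], array([0.4734, 0.3403, 0.104 ])), (array([305.6, 164. ]), [289, 146, 35, 38, 1008], array([0.4766, 0.3007, 0.104 ])), (array([271.6, 195.6]), [261, 173, 33, 35, 598], array([0.4785, 0.2616, 0.104 ]))]
s [(array([387.6, 165.3]), [382, 159, 9, 19, 88], array([0.4543, 0.3393, 0.104 ])), (array([377.4, 174.2]), [373, 168, 10, 13, 95], array([0.4828, 0.2997, 0.104 ]))]
d [(array([295.6, 285.1]), [281, 277, 28, 24, 380], array([0.4803, 0.2812, 0.104 ]))]
red ((np.float64(296.6), np.float64(205.1)), 159, (292, 197, 11, 18)) [0.5683 0.0428 0.122 ]
yellow ((np.float64(280.1), np.float64(208.3)), 167, (275, 200, 11, 19)) [ 0.5721 -0.0036  0.122 ]
yellow ((np.float64(287.1), np.float64(232.8)), 77, (283, 228, 9, 10)) [0.6522 0.0027 0.122 ]
shift mm [ 30.1  20.  146.6] shares [0.377 0.25  1.833] dist 151
turn shares [-0.0002 -0.      0.    ] deg [-0. -0.  0.] then shift shares [0.377 0.248 1.833]
[0.48671501 0.26672689 0.2446145 ]
```

The rack hasn't moved. The black cap is at wrist (306,164), which gives (0.477, 0.301), as predicted from the slot pitch.

move_arm:
  plan:
    - [[0.375,0.245,0],[0,0,0]]
    - [[0,0,0.4],[0,0,0]]
    - [[0,0,0.4],[0,0,0]]
    - [[0,0,0.4],[0,0,0]]
    - [[0,0,0.3],[0,0,0]]
    - [[0,0,0.28],[0,0,0]]
    - [[0,0,0],[0,0,0]]
    - [[0,0,0],[0,0,0]]

```text
time_s: 20.75
eef_pos: [0.4769, 0.3009, 0.1023]
tool_rot: [-1.101, -2.941, 0.002]
ft_force: [0.7, 0.3, 0.5]
gripper_width: 0.503
finger_force: 0.0
```

move_arm:
  plan:
    - [[0,0,0],[0,0,0]]
    - [[0,0,0],[0,0,0]]
    - [[0,0,0],[0,0,0]]
    - [[0,0,0],[0,0,0]]
    - [[0,0,0],[0,0,0]]
  grip: 0

```text
time_s: 21.17
eef_pos: [0.4777, 0.302, 0.1044]
tool_rot: [1.098, 2.941, 0.003]
ft_force: [1.2, -3.0, 7.9]
gripper_width: 0.315
finger_force: 40.1
```

move_arm:
  plan:
    - [[0,0,-0.3],[0,0,0]]
    - [[0,0,-0.5],[0,0,0]]
    - [[0,0,-0.5],[0,0,0]]
    - [[0,0,-0.5],[0,0,0]]
    - [[0,0,0],[0,0,0]]
    - [[0,0,0],[0,0,0]]
    - [[0,0,0],[0,0,0]]

```text
time_s: 21.75
eef_pos: [0.4766, 0.3019, 0.247]
tool_rot: [1.099, 2.942, 0.001]
ft_force: [0.3, 0.4, 0.1]
gripper_width: 0.319
finger_force: 40.7
```

```bash
python3 - <<'E'
from h import *
plan([.5845,-.137,.249],49); S=sensors.get_state();print(S['eef_pos'],S['gripper_width'])
E
```

```text
shift mm [-369.1 -260.7   -2.1] shares [-4.614 -3.259 -0.026] dist 452
turn shares [0.0002 0.0001 0.0002] deg [0. 0. 0.] then shift shares [-4.617 -3.256 -0.026]
[0.47664709 0.30188838 0.24695802] 0.31935317221153864
```

move_arm:
  plan:
    - [[-0.385,-0.2716,-0.05],[0,0,0]]
    - [[-0.385,-0.2716,-0.05],[0,0,0]]
    - [[-0.385,-0.2716,-0.05],[0,0,0]]
    - [[-0.385,-0.2716,-0.05],[0,0,0]]
    - [[-0.385,-0.2716,0],[0,0,0]]
    - [[-0.385,-0.2716,0],[0,0,0]]
    - [[-0.385,-0.2716,0],[0,0,0]]
    - [[-0.385,-0.2716,0],[0,0,0]]
    - [[-0.385,-0.2716,0],[0,0,0]]
    - [[-0.385,-0.2716,0],[0,0,0]]

```text
time_s: 22.58
eef_pos: [0.5666, -0.0659, 0.2615]
tool_rot: [-1.099, -2.941, 0.0]
ft_force: [0.6, 0.5, 0.0]
gripper_width: 0.316
finger_force: 40.7
```

move_arm:
  plan:
    - [[-0.385,-0.2716,0],[0,0,0]]
    - [[-0.385,-0.2716,0],[0,0,0]]
    - [[0,0,0.2],[0,0,0]]
    - [[0,0,0],[0,0,0]]
    - [[0,0,0],[0,0,0]]
    - [[0,0,0],[0,0,0]]
    - [[0,0,0],[0,0,0]]

```text
time_s: 23.17
eef_pos: [0.5849, -0.1362, 0.2473]
tool_rot: [1.097, 2.943, 0.0]
ft_force: [0.0, -0.9, -0.0]
gripper_width: 0.312
finger_force: 40.7
```

```bash
python3 - <<'E'
from h import *
plan([.585,-.1373,.19],49); S=sensors.get_state();T=S['eef_pos'];print(T,S['gripper_width'])
w=cam('wrist');s=cam('scene')
cv2.imwrite('pics/w9.png',w['img'][:,:,::-1]);cv2.imwrite('pics/s9.png',s['img'][:,:,::-1])
m=pix(w,[.585,-.1373,.105]); t=pix(w,[T[0],T[1],T[2]-.0924+.006]); print('wrist expect mouth',m,'tip',t)
ms=pix(s,[.585,-.1373,.105]); ts=pix(s,[T[0],T[1],T[2]-.0924+.004]); print('scene',ms,ts)
# brightness profiles: white rim in scene & wrist
g=w['img'].min(2); u,v=map(int,m); k=np.zeros(g.shape,np.uint8);k[v-25:v+25,u-25:u+25]=(g[v-25:v+25,u-25:u+25]>190)
n,_,st,ce=cv2.connectedComponentsWithStats(k); print([(ce[i].round(1),st[i].tolist()) for i in range(1,n) if st[i,4]>15])
g=s['img'].min(2); u,v=map(int,ms); k=np.zeros(g.shape,np.uint8);k[v-9:v+9,u-9:u+9]=(g[v-9:v+9,u-9:u+9]>110)
n,_,st,ce=cv2.connectedComponentsWithStats(k); print([(ce[i].round(1),st[i].tolist()) for i in range(1,n) if st[i,4]>5])
E
```

```text
shift mm [-0.7 -0.8 57.3] shares [-0.009 -0.01   0.716] dist 57
turn shares [0.0001 0.0002 0.0006] deg [0.  0.  0.1] then shift shares [-0.009 -0.009  0.716]
[ 0.58493508 -0.13624513  0.24726798] 0.31167296964224167
wrist expect mouth (np.float64(282.4555423516675), np.float64(196.5301303770484)) tip (np.float64(283.7187125644482), np.float64(214.5826947571385))
scene (np.float64(232.31460170631547), np.float64(221.7498703388163)) (np.float64(230.9897560488555), np.float64(210.60840493276675))
[(array([302.1, 195.8]), [295, 179, 12, 35, 258]), (array([282.6, 197.6]), [271, 188, 24, 21, 196]), (array([266.5, 196.3]), [264, 194, 5, 6, 21])]
[(array([232.6, 224.2]), [224, 219, 17, 11, 110])]
```

The rim measures (282.6,197.6) in the wrist view, against an expected (282.5,196.5), so it's aligned. I'll lower it.

move_arm:
  plan:
    - [[-0.009,-0.009,0.2],[0,0,0]]
    - [[0,0,0.2],[0,0,0]]
    - [[0,0,0.1],[0,0,0]]
    - [[0,0,0.1],[0,0,0]]
    - [[0,0,0.1],[0,0,0]]
    - [[0,0,0.1],[0,0,0]]
    - [[0,0,0],[0,0,0]]

```text
time_s: 23.85
eef_pos: [0.5847, -0.1381, 0.1812]
tool_rot: [-1.099, -2.942, -0.0]
ft_force: [1.6, 1.0, -0.2]
gripper_width: 0.317
finger_force: 40.6
```

move_arm:
  plan:
    - [[0,0,0.15],[0,0,0]]
    - [[0,0,0.15],[0,0,0]]
    - [[0,0,0.15],[0,0,0]]
    - [[0,0,0.1],[0,0,0]]
    - [[0,0,0.06],[0,0,0]]
    - [[0,0,0.04],[0,0,0]]
    - [[0,0,0],[0,0,0]]

```text
time_s: 24.43
eef_pos: [0.5848, -0.1383, 0.1299]
tool_rot: [-1.099, -2.942, 0.0]
ft_force: [0.7, -0.1, -0.7]
gripper_width: 0.312
finger_force: 40.6
```

move_arm:
  plan:
    - [[0,0,0.03],[0,0,0]]
    - [[0,0,0.03],[0,0,0]]
    - [[0,0,0],[0,0,0]]

```text
time_s: 24.68
eef_pos: [0.5858, -0.1384, 0.1274]
tool_rot: [1.098, 2.94, 0.0]
ft_force: [1.3, 2.1, 11.3]
gripper_width: 0.315
finger_force: 41.6
```

move_arm:
  plan:
    - [[0,0,0],[0,0,0]]
    - [[0,0,0],[0,0,0]]
    - [[0,0,0],[0,0,0]]
    - [[0,0,-0.1],[0,0,0]]
    - [[0,0,-0.3],[0,0,0]]
    - [[0,0,-0.5],[0,0,0]]
    - [[0,0,-0.5],[0,0,0]]
    - [[0,0,-0.12],[0,0,0]]
    - [[0,0,0],[0,0,0.0395]]
    - [[0,0,0],[0,0,0.0395]]
  grip: 0.45

```text
time_s: 25.52
eef_pos: [0.5852, -0.1384, 0.249]
tool_rot: [1.461, 2.779, 0.0]
ft_force: [0.9, 0.3, -1.5]
gripper_width: 0.449
finger_force: 0.0
```

move_arm:
  plan:
    - [[0,0,0],[0,0,0.0395]]
    - [[0,0,0],[0,0,0.0395]]
    - [[0,0,0],[0,0,0.0395]]
    - [[0,0,0],[0,0,0.0395]]
    - [[0.283,-0.333,0],[0,0,0]]
    - [[0.283,-0.333,0],[0,0,0]]
    - [[0.283,-0.333,0],[0,0,0]]
    - [[0.283,-0.333,0],[0,0,0]]
    - [[0,0,0],[0,0,0]]
    - [[0,0,0],[0,0,0]]
  grip: 0.38

```text
time_s: 26.35
eef_pos: [0.4683, -0.0595, 0.2485]
tool_rot: [2.092, 2.341, 0.001]
ft_force: [0.9, -0.5, 0.3]
gripper_width: 0.379
finger_force: 0.0
```

```bash
python3 - <<'E'
from h import *
plan([.469,-.0577,.13],6.4); S=sensors.get_state();print(S['eef_pos'],S['gripper_width'])
w=cam('wrist');s=cam('scene');d=cam('side')
print('handle expected',pix(w,[.469,-.0577,.1405]))
P=np.zeros((600,800,3),np.uint8);P[:420,:560]=w['img']
P[:240,560:800]=cv2.resize(s['img'][180:240,220:310][:, :90],None,fx=240/90,fy=4)[:240]
P[420:600,560:800]=cv2.resize(d['img'][160:250,230:350],None,fx=2,fy=2)
P[420:600,0:540]=cv2.resize(s['img'][185:245,215:395],None,fx=3,fy=3,interpolation=2)
cv2.imwrite('pics/c10.png',P[:,:,::-1])
E
```

```text
shift mm [  1.8   0.6 118.5] shares [0.023 0.008 1.482] dist 119
turn shares [0.0006 0.0003 0.0002] deg [0.1 0.1 0. ] then shift shares [0.021 0.011 1.482]
[ 0.46833994 -0.05947445  0.24853534] 0.37904882175038757
handle expected (np.float64(282.83709131521584), np.float64(203.12417626199897))
```

View pics/c10.png

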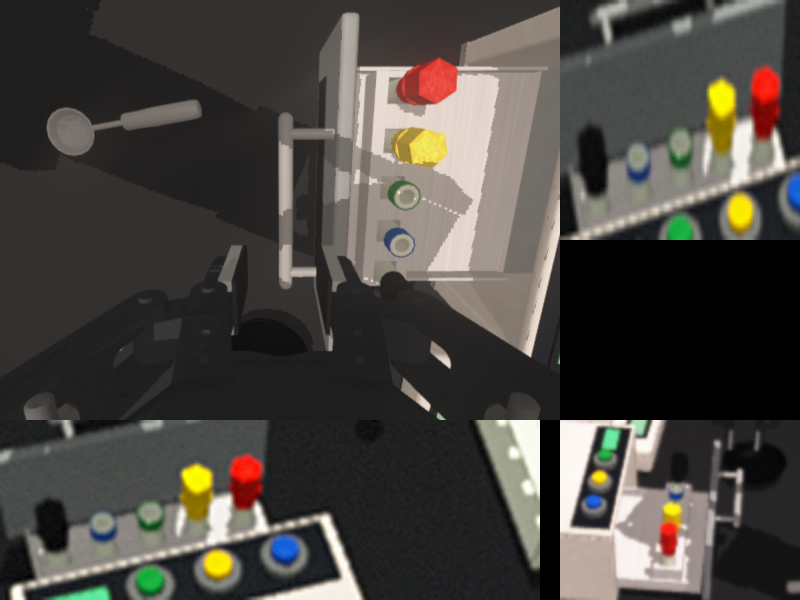

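All three caps sit in their matching vials, black, yellow and red, at scene crop (52,525), (197,492) and (246,482). The handle is at u≈286. Next I'll grip it and push the tray shut.

move_arm:
  plan:
    - [[0,0.03,0],[0,0,0]]
    - [[0,0,0.4],[0,0,0]]
    - [[0,0,0.4],[0,0,0]]
    - [[0,0,0.3],[0,0,0]]
    - [[0,0,0.2],[0,0,0]]
    - [[0,0,0.18],[0,0,0]]
    - [[0,0,0],[0,0,0]]

```text
time_s: 27.08
eef_pos: [0.4707, -0.0599, 0.1259]
tool_rot: [-2.092, -2.338, 0.003]
ft_force: [0.1, 0.9, -1.0]
gripper_width: 0.38
finger_force: 0.0
```

move_arm:
  plan:
    - [[0,0,0],[0,0,0]]
    - [[0,0,0],[0,0,0]]
    - [[0,0,0],[0,0,0]]
    - [[0,0,0],[0,0,0]]
    - [[0,0,0],[0,0,0]]
  grip: 0

```text
time_s: 27.5
eef_pos: [0.4719, -0.0602, 0.1297]
tool_rot: [2.093, 2.34, 0.001]
ft_force: [1.5, -3.5, 0.6]
gripper_width: 0.112
finger_force: 39.5
```

move_arm:
  plan:
    - [[0,0.1,0],[0,0,0]]
    - [[0,0.2,0],[0,0,0]]
    - [[0,0.2,0],[0,0,0]]
    - [[0,0.2,0],[0,0,0]]
    - [[0,0.2,0],[0,0,0]]
    - [[0,0.2,0],[0,0,0]]
    - [[0,0.2,0],[0,0,0]]
    - [[0,0.15,0],[0,0,0]]
    - [[0,0.1,0],[0,0,0]]
    - [[0,0,0],[0,0,0]]

```text
time_s: 28.33
eef_pos: [0.5964, -0.0458, 0.1297]
tool_rot: [2.093, 2.341, 0.002]
ft_force: [2.6, 0.1, 5.5]
gripper_width: 0.112
finger_force: 40.3
```

move_arm:
  plan:
    - [[0,0.04,0],[0,0,0]]
    - [[0,0.04,0],[0,0,0]]
    - [[0,0.04,0],[0,0,0]]
    - [[0,0,0],[0,0,0]]

```text
time_s: 28.67
eef_pos: [0.605, -0.0448, 0.1297]
tool_rot: [2.094, 2.341, 0.001]
ft_force: [0.9, 0.7, 5.5]
gripper_width: 0.109
finger_force: 40.2
```

move_arm:
  plan:
    - [[0,0.03,0],[0,0,0]]
    - [[0,0.02,0],[0,0,0]]
    - [[0,0,0],[0,0,0]]

```text
time_s: 28.92
eef_pos: [0.6088, -0.0444, 0.1297]
tool_rot: [2.094, 2.341, 0.001]
ft_force: [0.7, 1.2, 4.7]
gripper_width: 0.114
finger_force: 40.2
```

move_arm:
  plan:
    - [[0,0.03,0],[0,0,0]]
    - [[0,0.02,0],[0,0,0]]
    - [[0,0,0],[0,0,0]]

```text
time_s: 29.17
eef_pos: [0.6095, -0.0443, 0.1295]
tool_rot: [-2.091, -2.338, 0.008]
ft_force: [-35.0, -2.4, 23.2]
gripper_width: 0.108
finger_force: 42.7
```

move_arm:
  plan:
    - [[0,-0.025,0],[0,0,0]]
    - [[0,0,0],[0,0,0]]

```text
time_s: 29.33
eef_pos: [0.6093, -0.0443, 0.1297]
tool_rot: [-2.094, -2.341, 0.002]
ft_force: [-13.7, 0.3, 10.9]
gripper_width: 0.107
finger_force: 41.4
```

move_arm:
  plan:
    - [[0,0,0],[0,0,0]]
    - [[0,0,0],[0,0,0]]
    - [[0,0,0],[0,0,0]]
    - [[0,0,-0.25],[0,0,0]]
    - [[0,0,-0.4],[0,0,0]]
    - [[0,0,-0.5],[0,0,0]]
    - [[0,0,-0.5],[0,0,0]]
    - [[0,0,0],[0,0,0]]
    - [[0,0,0],[0,0,0]]
  grip: 0.38

```text
time_s: 30.08
eef_pos: [0.611, -0.0444, 0.2635]
tool_rot: [2.092, 2.339, 0.004]
ft_force: [-0.3, -0.6, -1.4]
gripper_width: 0.382
finger_force: 0.0
```

```bash
python3 - <<'E'
from h import *
w=cam('wrist','pics/w11.png');s=cam('scene');d=cam('side');S=sensors.get_state();print(S['eef_pos'],S['q'])
for c,n,b in((w,'w',(330,0,560,420)),(s,'s',(220,215,325,260)),(d,'d',(235,160,275,215))):
    for col in('blue','yellow','green'):
        for x in blobs(c,col,b,20): print(n,col,x,onz(c,*x[0],.1865).round(4))
g=cv2.cvtColor(w['img'],cv2.COLOR_RGB2GRAY)
print('handle row profile',pix(w,[.6085,-.0444,.1405])); 
# handle and panel along row 200
print(g[200,250:420:3].tolist())
plan([.682,.055,.23],6.4)
E
```

```text
[ 0.60986422 -0.04427236  0.25966173] [-1.98372801e-01  2.23222361e-01  1.31697337e+00 -4.99527713e-05
  1.60325456e+00 -3.09729725e-01]
w blue ((np.float64(414.4), np.float64(77.9)), 1315, (394, 58, 42, 40)) [0.68   0.0508 0.1865]
w yellow ((np.float64(405.0), np.float64(172.4)), 1117, (385, 155, 40, 36)) [ 0.6864 -0.0056  0.1865]
w green ((np.float64(397.0), np.float64(253.9)), 942, (379, 237, 37, 35)) [ 0.6928 -0.0618  0.1865]
w green ((np.float64(383.6), np.float64(292.9)), 81, (374, 290, 22, 9)) [ 0.6894 -0.0924  0.1865]
s blue ((np.float64(309.5), np.float64(227.6)), 71, (305, 223, 10, 10)) [0.6841 0.0528 0.1865]
s yellow ((np.float64(287.1), np.float64(233.3)), 79, (283, 229, 9, 10)) [ 0.692  -0.005   0.1865]
s green ((np.float64(264.6), np.float64(238.6)), 77, (260, 234, 10, 10)) [ 0.6987 -0.0619  0.1865]
s green ((np.float64(240.3), np.float64(246.9)), 222, (229, 240, 24, 14)) [ 0.7129 -0.1231  0.1865]
d blue ((np.float64(246.2), np.float64(199.9)), 46, (243, 197, 8, 7)) [0.6792 0.0587 0.1865]
d yellow ((np.float64(249.3), np.float64(188.3)), 43, (246, 185, 8, 7)) [0.6849 0.003  0.1865]
d green ((np.float64(254.0), np.float64(171.9)), 120, (249, 164, 11, 17)) [ 0.6926 -0.0822  0.1865]
handle row profile (np.float64(278.28720311187385), np.float64(199.9887221751064))
[32, 31, 32, 32, 33, 33, 33, 40, 158, 174, 170, 146, 51, 49, 49, 50, 39, 36, 36, 36, 30, 30, 85, 88, 90, 141, 159, 156, 108, 97, 137, 115, 141, 152, 40, 34, 34, 34, 35, 35, 34, 32, 32, 34, 34, 35, 35, 34, 36, 40, 42, 38, 37, 38, 38, 38, 41]
shift mm [90.6 82.8 29.6] shares [1.133 1.035 0.37 ] dist 126
turn shares [-0.0006 -0.0002 -0.0001] deg [-0.1 -0.  -0. ] then shift shares [1.133 1.034 0.371]
```

move_arm:
  plan:
    - [[0.276,0.256,0],[0,0,0]]
    - [[0.276,0.256,0],[0,0,0]]
    - [[0.276,0.256,0],[0,0,0]]
    - [[0.276,0.256,0],[0,0,0]]
    - [[0,0,0.3],[0,0,0]]
    - [[0,0,0.28],[0,0,0]]
    - [[0,0,0],[0,0,0]]
    - [[0,0,0],[0,0,0]]
    - [[0,0,0],[0,0,0]]
  grip: 0

```text
time_s: 30.98
eef_pos: [0.6818, 0.0523, 0.2154]
tool_rot: [2.095, 2.341, 0.0]
ft_force: [-0.2, -0.4, 1.0]
gripper_width: 0.002
finger_force: 0.0
```

move_arm:
  plan:
    - [[0,0,0.05],[0,0,0]]
    - [[0,0,0.05],[0,0,0]]
    - [[0,0,0.05],[0,0,0]]
    - [[0,0,0],[0,0,0]]

```text
time_s: 31.32
eef_pos: [0.6815, 0.0524, 0.2018]
tool_rot: [-2.094, -2.341, 0.001]
ft_force: [0.2, -0.2, 0.2]
gripper_width: 0.0
finger_force: 0.0
```

move_arm:
  plan:
    - [[0,0,0.04],[0,0,0]]
    - [[0,0,0.04],[0,0,0]]
    - [[0,0,0.04],[0,0,0]]
    - [[0,0,0],[0,0,0]]
    - [[0,0,0],[0,0,0]]

```text
time_s: 31.73
eef_pos: [0.6818, 0.0525, 0.1931]
tool_rot: [2.094, 2.341, 0.0]
ft_force: [-0.3, -1.0, 4.0]
gripper_width: 0.001
finger_force: 2.1
```

move_arm:
  plan:
    - [[0,0,0.03],[0,0,0]]
    - [[0,0,0.02],[0,0,0]]
    - [[0,0,0],[0,0,0]]
    - [[0,0,0],[0,0,0]]

```text
time_s: 32.07
eef_pos: [0.682, 0.0525, 0.1917]
tool_rot: [2.093, 2.34, 0.003]
ft_force: [-7.3, -1.4, 23.8]
gripper_width: -0.001
finger_force: 12.0
```

move_arm:
  plan:
    - [[0,0,-0.1],[0,0,0]]
    - [[0,0,-0.22],[0,0,0]]
    - [[-0.36,0,0],[0,0,0]]
    - [[-0.36,0,0],[0,0,0]]
    - [[0,0,0],[0,0,0]]
    - [[0,0,0],[0,0,0]]
    - [[0,0,0],[0,0,0]]

```text
time_s: 32.65
eef_pos: [0.688, -0.0045, 0.2143]
tool_rot: [-2.094, -2.341, 0.0]
ft_force: [0.2, 0.0, -1.0]
gripper_width: 0.0
finger_force: 0.0
```

move_arm:
  plan:
    - [[0,0,0.08],[0,0,0]]
    - [[0,0,0.08],[0,0,0]]
    - [[0,0,0.05],[0,0,0]]
    - [[0,0,0.04],[0,0,0]]
    - [[0,0,0.03],[0,0,0]]
    - [[0,0,0.03],[0,0,0]]
    - [[0,0,0],[0,0,0]]
    - [[0,0,0],[0,0,0]]

```text
time_s: 33.32
eef_pos: [0.6881, -0.0041, 0.1918]
tool_rot: [2.093, 2.341, 0.002]
ft_force: [-9.1, 4.6, 20.6]
gripper_width: -0.003
finger_force: 9.9
```

Yellow bottomed out at 0.1918, the same height as blue. Green next.

move_arm:
  plan:
    - [[0,0,-0.1],[0,0,0]]
    - [[0,0,-0.21],[0,0,0]]
    - [[-0.36,0,0],[0,0,0]]
    - [[-0.36,0,0],[0,0,0]]
    - [[0,0,0],[0,0,0]]
    - [[0,0,0],[0,0,0]]
    - [[0,0,0],[0,0,0]]

```text
time_s: 33.9
eef_pos: [0.6944, -0.0617, 0.2143]
tool_rot: [-2.094, -2.341, 0.0]
ft_force: [0.7, -0.1, -1.4]
gripper_width: 0.001
finger_force: 0.0
```

```bash
python3 - <<'E'
from h import *
s=cam('scene');S=sensors.get_state();print(S['eef_pos'])
g=s['img'].astype(int)
def line(c,a,b): return None
print('handle exp',pix(s,[.6085,-.0444,.1405]),pix(s,[.6085-.035*0,-.0444,.1405]))
print('column 248 grey:',[(v,int(g[v,248].mean())) for v in range(205,250)])
print('panel/front exp v at u~248:',pix(s,[.647+.0,-.09,.15]),)
E
```

```text
[ 0.69444691 -0.06128065  0.21436641]
handle exp (np.float64(267.0254571546158), np.float64(217.48289548225466)) (np.float64(267.0254571546158), np.float64(217.48289548225466))
column 248 grey: [(205, 16), (206, 18), (207, 20), (208, 17), (209, 20), (210, 19), (211, 11), (212, 14), (213, 19), (214, 14), (215, 18), (216, 18), (217, 18), (218, 19), (219, 16), (220, 24), (221, 58), (222, 91), (223, 108), (224, 101), (225, 96), (226, 99), (227, 102), (228, 97), (229, 95), (230, 87), (231, 69), (232, 81), (233, 157), (234, 199), (235, 150), (236, 61), (237, 25), (238, 31), (239, 32), (240, 74), (241, 138), (242, 163), (243, 163), (244, 158), (245, 159), (246, 162), (247, 161), (248, 155), (249, 113)]
panel/front exp v at u~248: (np.float64(251.4407859585876), np.float64(230.0625601614141))
```

move_arm:
  plan:
    - [[0,0,0.08],[0,0,0]]
    - [[0,0,0.08],[0,0,0]]
    - [[0,0,0.05],[0,0,0]]
    - [[0,0,0.04],[0,0,0]]
    - [[0,0,0.03],[0,0,0]]
    - [[0,0,0.03],[0,0,0]]
    - [[0,0,0],[0,0,0]]
    - [[0,0,0],[0,0,0]]

```text
time_s: 34.62
eef_pos: [0.6945, -0.0614, 0.1918]
tool_rot: [2.093, 2.341, 0.002]
ft_force: [-8.6, 4.6, 19.7]
gripper_width: 0.003
finger_force: 9.8
```

move_arm:
  plan:
    - [[0,0,-0.1],[0,0,0]]
    - [[0,0,-0.4],[0,0,0]]
    - [[0,0,-0.5],[0,0,0]]
    - [[0,0,0],[0,0,0]]
    - [[0,0,0],[0,0,0]]
    - [[0,0,0],[0,0,0]]

```text
time_s: 35.12
eef_pos: [0.6945, -0.062, 0.2694]
tool_rot: [2.094, 2.342, -0.0]
ft_force: [0.5, -0.5, -1.1]
gripper_width: -0.001
finger_force: 0.0
```

```bash
python3 - <<'E'
from h import *
w=cam('wrist');S=sensors.get_state();print(S['eef_pos'],S['ft_force'],S['time_s'])
g=cv2.cvtColor(w['img'],cv2.COLOR_RGB2GRAY); u,v=pix(w,[.6085,-.0444,.1405]); print(u,v)
a,b=max(0,int(u)-30),int(u)+80; print(a,g[int(v),a:b:2].tolist())
s=cam('scene'); print([(c,x[0],onz(s,*x[0],.1865).round(3).tolist()) for c in('blue','yellow','green') for x in blobs(s,c,(255,215,325,260),20)])
E
```

```text
[ 0.69433227 -0.06195274  0.26867303] [ 0.0284987   0.50671956 -0.00963254] 35.1667
177.10599247881618 165.83487171886782
147 [32, 33, 34, 34, 34, 34, 35, 35, 36, 36, 37, 38, 37, 79, 102, 104, 106, 102, 98, 90, 53, 41, 41, 41, 42, 42, 42, 41, 41, 40, 40, 39, 39, 39, 38, 39, 41, 88, 96, 99, 101, 101, 101, 104, 140, 149, 128, 37, 36, 35, 35, 36, 51, 53, 52]
[('blue', (np.float64(309.5), np.float64(227.6)), [0.684, 0.053, 0.187]), ('yellow', (np.float64(287.0), np.float64(233.2)), [0.692, -0.005, 0.186]), ('green', (np.float64(264.4), np.float64(238.4)), [0.698, -0.062, 0.186])]
```

```bash
python3 -c "
from workcell import job; print(job.close_job())"
```

```text
the job is handed in; nothing more can be done
None
```

I seated the red, yellow and black swabs, the only ones in the rack, in their matching vials, slid the tray shut, pressed blue, yellow and green fully in that order, and handed the job in at about 35 s; no verdict was returned.

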